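Put the reagent bottles in their drip trays

ROBOT

A 6-joint arm with a two-finger parallel gripper is mounted at the origin on the work surface. World frame = base frame: x ahead of the robot, y to its left, z up, the work surface at z = 0. Lengths are in mm, angles in rad, forces in N, time in s.
With the tool pointing down it reaches from about 300 to 775 mm from the base axis. Payload 14.6 kg.
Tool frame: the origin (TCP) lies between the finger pads; the fingertips stand 8 mm ahead of it and the grasp point (between the pads) lies 11 mm behind it; x points along the fingers, y is the direction in which the jaws open and shut, and the axes are right-handed (so a half turn about x gives the same grasp; the last joint's range is limited). The gripper opens to 94 mm and grips with 3 to 60 N. Pads are 16 mm wide; open, the fingers measure 119 mm over their backs; the gripper's body (75 mm by 177 mm) begins 78 mm behind the grasp point.
Start: joints at [1.253, 0.3, 1.521, -0, 1.321, -0.067], TCP at [136.496, 532.783, 213.446] pointing down, gripper open.
Joint ranges: [-3.03, 3.03], [-0.79, 2.21], [0.23, 2.52], [-1.04, 4.18], [0, 3.07], [-2.55, 2.55]. Speed limits (rad/s): [2.22, 2.22, 2.57, 3.14, 3.14, 3.14].

INTERFACE

Orientations are given as [roll, pitch, yaw] about the fixed x, y, z axes, in that order (R = Rz(yaw) Ry(pitch) Rx(roll)).
In Python, from cell import telemetry, camera, calibration, order gives the robot as it stands.
- The arm moves only by the shell command python3 -m handwheel 'ROWS' [FORCE]. ROWS is JSON, a list of rows, each a list of 7 numbers: the turn, a rotation vector about the tool's x, y, z as a fraction of full scale, then the shift along the tool's x, y, z as a fraction of full scale, then the opening, from 0 (shut) to 1 (fully open). A call has 1 to 12 rows; each row is the pose to reach, as a shift and turn from the pose measured when the call began, along the tool's axes at that moment, turning the shorter way round; what a row does not reach only later rows make up. Full scale, the value 1, is 300 mm for a shift and pi rad for a turn. A row lasts 1/8 s, in which the tool goes at most 62.5 mm and 10.7 degrees, less where a joint would pass 70% of its speed; a pose out of reach is approached as far as the arm can. A call with a number of a shift or a turn outside -1 to 1 is refused whole. A call with a gripper value outside its range is refused whole. The fingers move at their own pace and stop on an object; FORCE is the grip in N (left out, the last holds). Time passes only in rows, so rows that repeat a pose let the fingers close. It gives the time, the measured TCP pose, the force and the opening at its end, in the units of the state.
- telemetry.read_state(): the state, without advancing time (a new reading comes with each control period).
- camera(name): name is "scene" or "top" or "wrist"; returns the picture (384x512x3 uint8, red, green, blue); there is no depth.
- calibration(name): a dict with "fov_y" (degrees; the focal length in pixels is half the picture's height over the tangent of half this angle, whatever the lens; pixels are square), "cx", "cy" (the principal point, pixels), "position" and "attitude" of the camera in the world. Camera axes: x right, y down, z forward; pixel columns grow to the right and rows downward; lengths in mm; the calibration is good to about 2 mm. A picture is of the moment at which its call begins: read the wrist's pose just before it. calibration takes no time and is no camera call; for the wrist camera it gives the pose at the moment of the call.
- order.sign_off(): hands the job in, once; it reports no verdict.
The state is a dict: "clock": time; "joints": joint angles; "qd": joint speeds; "effort": joint torques, N m; "eef_pos": TCP position; "eef_rot": TCP orientation; "wrist_force": force on the tool from outside, world axes, zero at the start; "moment": the same for the moment, N m; "finger_gap": finger opening in mm.
Only numpy, scipy, OpenCV 4.12 (cv2) and the standard library are available. Lean on these libraries where they do the work, as an engineer would, in place of code of your own. Each camera call takes 0.05 s, during which the arm holds its last target.

TASK

Get the reagents ready for the blood analyser: put each of the four narrow-capped bottles (small round, large round, square, oblong) down in the grey drip tray whose recess has its shape and size, standing flat on the tray's floor; the small round bottle is in the large round tray by mistake, so it has to come out first. Keep the bottles upright, set them down rather than drop them, and leave the two wide-lidded jars where they stand.

Things in the scene. Friction and masses are not known exactly. Their poses are not given: they have to be found in the camera images.
- small_bottle: The small round reagent bottle: cloudy cream plastic, body 36 mm across, 92 mm high in all. It stands at the start, wrongly, in the large round tray (underside 4 mm above the bench). Sloping shoulder from z = 46 to 56 mm, neck 26 mm across from 56 to 64 mm, round red screw cap 30 mm across on the axis from 64 to 92 mm (its top); about 55 to 225 g. Origin: centre of its underside, z up.
- round_bottle: The large round reagent bottle: cloudy cream plastic, body 56 mm across, 92 mm high in all. Stands on the bench. Sloping shoulder from z = 46 to 56 mm, neck 26 mm across from 56 to 64 mm, round red screw cap 30 mm across on the axis from 64 to 92 mm (its top); about 55 to 225 g. Origin: centre of its underside, z up.
- square_bottle: The square reagent bottle: cloudy cream plastic, body 50 x 50 mm, sides along its x and y, 92 mm high in all. Stands on the bench. Sloping shoulder from z = 46 to 56 mm, neck 26 mm across from 56 to 64 mm, round red screw cap 30 mm across on the axis from 64 to 92 mm (its top); about 55 to 225 g. Origin: centre of its underside, z up.
- oblong_bottle: The oblong reagent bottle: cloudy cream plastic, body 70 mm along its x and 40 mm along its y, 92 mm high in all. Stands on the bench. Sloping shoulder from z = 46 to 56 mm, neck 26 mm across from 56 to 64 mm, round red screw cap 30 mm across on the axis from 64 to 92 mm (its top); about 55 to 225 g. Origin: centre of its underside, z up.
- small_round_tray: Small round drip tray of grey plastic, recess 52 mm across, 62 mm outside, for the small round bottle. Wall 5 mm thick, 14 mm high, floor 4 mm thick; fixed to the bench. Origin: centre of its underside, z up.
- large_round_tray: Large round drip tray of grey plastic, recess 72 mm across, 82 mm outside, for the large round bottle; the small bottle stands in it at the start. Wall 5 mm thick, 14 mm high, floor 4 mm thick; fixed to the bench. Origin: centre of its underside, z up.
- square_tray: Square drip tray of grey plastic, recess 66 x 66 mm, 76 x 76 mm outside, sides along its x and y, for the square bottle. Wall 5 mm thick, 14 mm high, floor 4 mm thick; fixed to the bench. Origin: centre of its underside, z up.
- oblong_tray: Oblong drip tray of grey plastic, recess 86 mm along its x and 56 mm along its y, 96 x 66 mm outside, for the oblong bottle. Wall 5 mm thick, 14 mm high, floor 4 mm thick; fixed to the bench. Origin: centre of its underside, z up.
- round_jar: Round wide-mouthed jar, to be left alone: cream, 56 mm across, 56 mm high, with a flat red lid over its whole width and no neck. Origin: centre of its underside.
- square_jar: Square wide-mouthed jar, to be left alone: cream, 52 x 52 mm, 56 mm high, with a flat red lid over its whole width and no neck. Origin: centre of its underside.
There are look-alikes about, which are no part of the job. Leave any yellow look-alike of the small_round_tray alone.

How it is judged (in metres and radians):
At the end, for the whole second after the job is handed in: Each of the four bottles stands in its own tray: centre within 13 mm of the tray's centre, underside less than 8 mm above the tray's underside (on its floor), upright within 0.08 rad, at rest (horizontal distance between small_bottle and small_round_tray below 0.013 m and z of small_bottle in the frame of small_round_tray below 0.008 m and angle between each of small_bottle, round_bottle, square_bottle, oblong_bottle's own z axis and vertical below 0.08 rad and linear speed of each of small_bottle, round_bottle, square_bottle, oblong_bottle below 0.02 m/s and horizontal distance between round_bottle and large_round_tray below 0.013 m and z of round_bottle in the frame of large_round_tray below 0.008 m and horizontal distance between square_bottle and square_tray below 0.013 m and z of square_bottle in the frame of square_tray below 0.008 m and horizontal distance between oblong_bottle and oblong_tray below 0.013 m and z of oblong_bottle in the frame of oblong_tray below 0.008 m); the robot touches nothing.
It fails at once if a bottle is tipped far over (more than about 35 degrees) (angle between any of small_bottle, round_bottle, square_bottle, oblong_bottle's own z axis and vertical above 0.6 rad).
It fails at once if a bottle is dropped (falls free by more than about 25 mm) ((linear speed of small_bottle above 0.7 m/s and contact force between small_bottle and the fingers below 0.01 N) or (linear speed of round_bottle above 0.7 m/s and contact force between round_bottle and the fingers below 0.01 N) or (linear speed of square_bottle above 0.7 m/s and contact force between square_bottle and the fingers below 0.01 N) or (linear speed of oblong_bottle above 0.7 m/s and contact force between oblong_bottle and the fingers below 0.01 N)).
It fails at once if a jar is moved by more than 20 mm from its place (distance of any of round_jar, square_jar from where it was at the start of the episode above 0.02 m).
It also fails if it takes over 112 s, if anything falls off the work surface, if the arm or the gripper's body presses on something with over 40 N, if the wrist force passes 120 N, or if a joint passes its speed limit or range.

## Working session

There is one attempt and no reset: what is moved stays moved. The work goes in short steps, Python scripts to look and compute and a shell command to move; the robot and the scene stay as the last step left them, time stands still between calls to the robot, and variables do not carry over. Pictures are saved under pics/ and viewed, and the job is handed in when it is done.

```bash
ls; mkdir -p pics
python3 - <<'E'
from cell import telemetry,camera,calibration
import cv2
print(telemetry.read_state())
for n in("scene","top","wrist"):
    print(n,calibration(n)); im=camera(n); cv2.imwrite(f"pics/{n}0.png",im[:,:,::-1])
E
```

```text
pics
{'clock': 0.0, 'joints': array([ 1.25337878e+00,  3.00488048e-01,  1.52157575e+00,  1.27669827e-05,
        1.32072221e+00, -6.66059796e-02]), 'qd': array([-0.00070132, -0.00103867, -0.00014423,  0.00052432,  0.00027142,
        0.00046061]), 'effort': array([ 1.05215739e-03, -5.31799614e+01, -3.52737987e+01,  7.08626490e-02,
        2.43437866e-02, -8.79863615e-05]), 'eef_pos': array([136.42695588, 532.54534324, 212.87929079]), 'eef_rot': array([-1.64776436,  1.56960291, -1.8985791 ]), 'wrist_force': array([ 0.09858608,  0.36116173, -0.06294866]), 'moment': array([0.03330974, 0.05462294, 0.00090659]), 'finger_gap': 94.08961532550016}
scene {'fov_y': 50.652809829520706, 'cx': 253.2998329219437, 'cy': 179.8208233145309, 'position': array([1223.35142982, -495.98545657,  720.10835967]), 'attitude': array([-2.20789842,  0.01939424,  0.96321297])}
top {'fov_y': 44.555793414460055, 'cx': 259.2873231805238, 'cy': 194.9508202437224, 'position': array([ 294.89638626,    6.5785184 , 1304.25846179]), 'attitude': array([-3.00013087,  0.01332061, -1.58438772])}
wrist {'fov_y': 70.0830926971681, 'cx': 251.30416464612134, 'cy': 196.44741530424977, 'position': array([ 60.69097236, 551.09269487, 385.85224106]), 'attitude': array([2.86682040e+00, 1.83866119e-03, 1.32004388e+00])}
```

View pics/scene0.png

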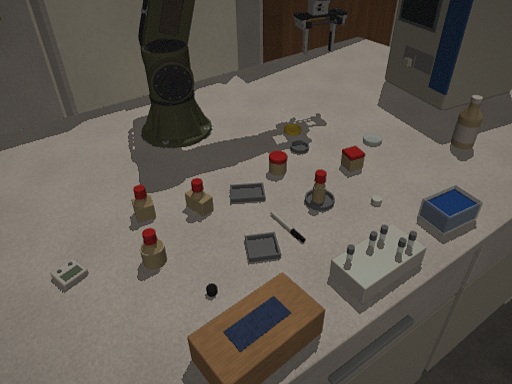

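View pics/top0.png

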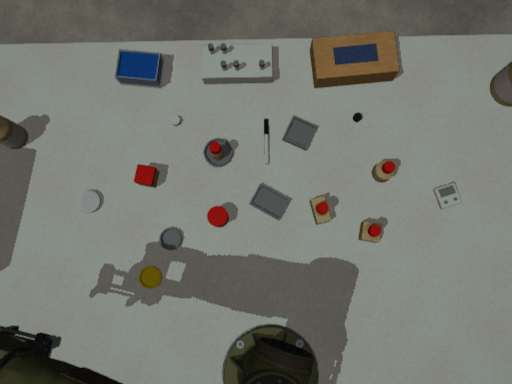

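View pics/wrist0.png

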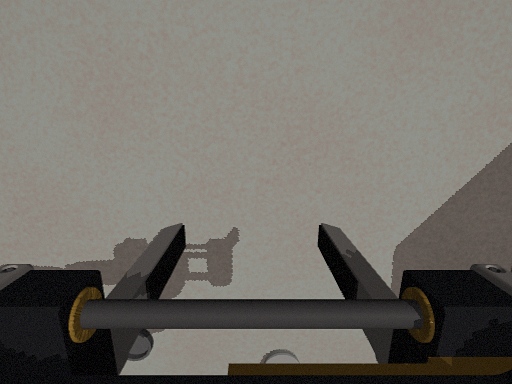

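Reading the pictures (top view, px). Bottles with narrow red caps:
- (216,148): the small bottle, in the large round tray
- (388,167): large round
- (323,208): oblong
- (375,230): square

Wide-lidded jars at (218,216) and (147,176) are to be left alone. Trays:
- large round (218,152)
- small round, grey (171,239); the yellow look-alike is at (151,277), and a pale dish at (91,200)
- square (300,133)
- oblong (270,201)

Next are close crops and triangulation.

```bash
cat > h.py <<'E'
import numpy as np,cv2
from scipy.spatial.transform import Rotation as R
from cell import telemetry,camera,calibration
class Cam:
    def __init__(s,name,c=None):
        c=c or calibration(name); s.f=192/np.tan(np.radians(c["fov_y"])/2); s.c=np.array([c["cx"],c["cy"]])
        s.p=np.array(c["position"]); s.R=R.from_euler("xyz",c["attitude"]).as_matrix()
    def ray(s,uv):
        d=s.R@np.r_[(np.array(uv,float)-s.c)/s.f,1]; return d/np.linalg.norm(d)
    def plane(s,uv,z):
        d=s.ray(uv); return s.p+d*(z-s.p[2])/d[2]
    def proj(s,P):
        q=s.R.T@(np.array(P,float)-s.p); return s.f*q[:2]/q[2]+s.c
def tri(c1,u1,c2,u2):
    a,b=c1.ray(u1),c2.ray(u2); t=np.linalg.lstsq(np.c_[a,-b],c2.p-c1.p,rcond=None)[0]
    p,q=c1.p+a*t[0],c2.p+b*t[1]; return (p+q)/2,np.linalg.norm(p-q)
def red(im):
    h=cv2.cvtColor(im,cv2.COLOR_RGB2HSV); return (((h[...,0]<8)|(h[...,0]>172))&(h[...,1]>170)&(h[...,2]>70)).astype(np.uint8)
def blobs(m,amin=20):
    n,l,s,c=cv2.connectedComponentsWithStats(m); return [(c[i].round(1),s[i].tolist()) for i in range(1,n) if s[i][4]>=amin]
E
python3 - <<'E'
from h import *
T=Cam("top");S=Cam("scene")
t=cv2.imread("pics/top0.png")[...,::-1].copy();s=cv2.imread("pics/scene0.png")[...,::-1].copy()
bt=blobs(red(t));bs=blobs(red(s))
print("scene");[print(b) for b in bs]
for c,st in bt:
    print(c,st,"planez78",T.plane(c,78).round(1))
    for c2,_ in bs:
        P,g=tri(T,c,S,c2)
        if g<8: print("    ",c2,P.round(1),round(g,1))
crop=lambda im,x,y,w,h,k:cv2.resize(im[y:y+h,x:x+w],None,fx=k,fy=k,interpolation=cv2.INTER_NEAREST)
cv2.imwrite("pics/tc1.png",crop(t,130,110,140,150,4)[:,:,::-1]);cv2.imwrite("pics/tc2.png",crop(t,245,105,160,145,4)[:,:,::-1])
cv2.imwrite("pics/sc.png",crop(s,120,120,220,150,3)[:,:,::-1])
E
```

```text
scene
(array([353.6, 152.5]), [343, 146, 22, 14, 177])
(array([277.6, 156.9]), [269, 151, 18, 14, 179])
(array([320.4, 175.9]), [316, 170, 10, 14, 103])
(array([196.4, 184.5]), [191, 179, 11, 13, 105])
(array([139. , 191.4]), [134, 185, 12, 14, 113])
(array([148.3, 236. ]), [142, 229, 13, 16, 150])
[214.3 147.1] [210, 141, 11, 13, 102] planez78 [601.4 139.6  78. ]
     [320.4 175.9] [600.4 139.3  82.8] 0.6
[388.  167.2] [382, 162, 13, 12, 123] planez78 [ 538.9 -322.3   78. ]
     [148.3 236. ] [ 538.7 -323.    77.9] 1.4
[144.4 174.7] [134, 165, 22, 21, 336] planez78 [529.1 326.4  78. ]
     [353.6 152.5] [535.8 335.4  48.1] 3.0
[321.9 207.6] [316, 202, 12, 12, 114] planez78 [ 433.6 -143.6   78. ]
     [196.4 184.5] [ 433.4 -143.7   79. ] 0.5
[217.4 216.1] [208, 207, 20, 20, 312] planez78 [415.3 131.4  78. ]
     [277.6 156.9] [418.7 135.3  48.8] 2.1
[374.1 230.3] [368, 225, 13, 12, 125] planez78 [ 372.1 -277.5   78. ]
     [139.  191.4] [ 371.8 -277.7   79.1] 1.0
```

View pics/tc1.png

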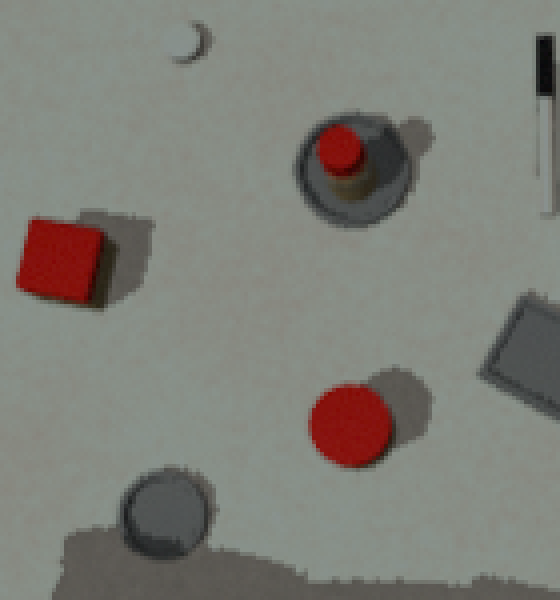

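View pics/tc2.png

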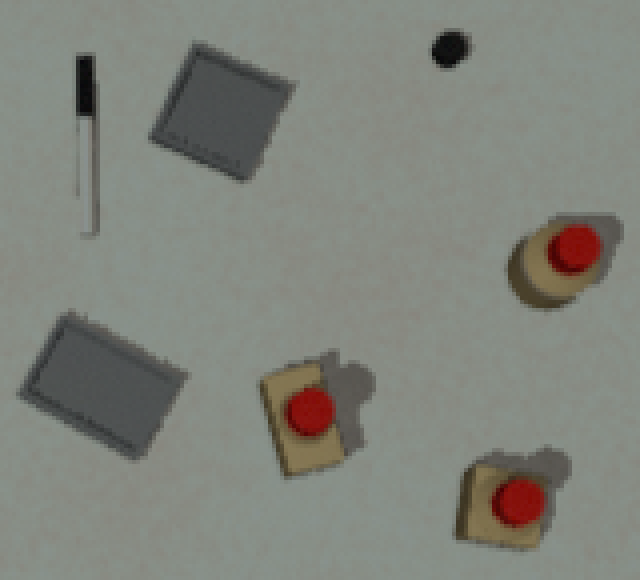

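View pics/sc.png

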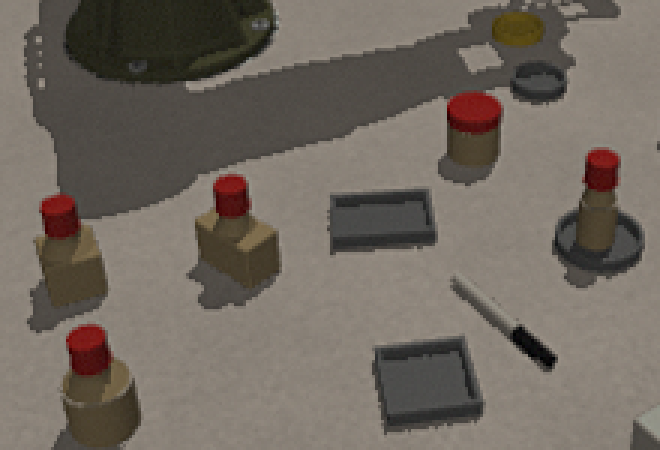

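Caps triangulate at z≈78–79 for the bench bottles and 83 for the one in the tray, which matches 78 and 82. The jar lids come out at about 48. Next I'll measure the trays and body angles.

Run:
```python
from h import *
T=Cam("top");S=Cam("scene")
t=cv2.imread("pics/top0.png")[...,::-1].copy();s=cv2.imread("pics/scene0.png")[...,::-1].copy()
for p in [(270,201),(300,133),(171,240),(205,152),(280,230),(240,180)]: print(p,t[p[1],p[0]],cv2.cvtColor(t,cv2.COLOR_RGB2HSV)[p[1],p[0]])
for p in [(247,193),(262,247),(300,147),(312,205),(250,165),(240,220)]: print(p,s[p[1],p[0]],cv2.cvtColor(s,cv2.COLOR_RGB2HSV)[p[1],p[0]])
```

```text
(270, 201) [79 81 80] [75  6 81]
(300, 133) [77 80 81] [98 13 81]
(171, 240) [79 82 82] [90  9 82]
(205, 152) [33 35 35] [90 15 35]
(280, 230) [136 139 131] [ 41  15 139]
(240, 180) [136 141 134] [ 51  13 141]
(247, 193) [73 74 72] [45  7 74]
(262, 247) [77 75 76] [165   7  77]
(300, 147) [75 75 73] [30  7 75]
(312, 205) [44 44 44] [ 0  0 44]
(250, 165) [144 136 127] [ 16  30 144]
(240, 220) [142 133 123] [ 16  34 142]
```

Run:
```python
from h import *
T=Cam("top");S=Cam("scene")
t=cv2.imread("pics/top0.png")[...,::-1].copy();s=cv2.imread("pics/scene0.png")[...,::-1].copy()
rois={"oblong":((245,178,295,224),(226,180,270,206)),"square":((278,113,322,153),(240,230,284,264)),
"small":((158,226,185,252),(288,140,311,154)),"large":((200,134,236,168),(300,186,338,212))}
out=[]
for k,(rt,rs) in rois.items():
  cs=[]
  for im,(x0,y0,x1,y1),cam in ((t,rt,T),(s,rs,S)):
    sub=im[y0:y1,x0:x1]; g=cv2.cvtColor(sub,cv2.COLOR_RGB2HSV)
    m=((g[...,2]<88)&(g[...,1]<45)).astype(np.uint8)
    m=cv2.morphologyEx(m,cv2.MORPH_OPEN,np.ones((2,2)))
    cn=max(cv2.findContours(m,0,2)[0],key=cv2.contourArea)
    h=cv2.convexHull(cn)[:,0]+[x0,y0]
    W=np.array([cam.plane(p,10)[:2] for p in h],np.float32)
    r=cv2.minAreaRect(W); e=cv2.minEnclosingCircle(W)
    mid=cv2.minAreaRect(h.astype(np.float32))[0]
    pc=cam.proj([*r[0],10]); cs.append(pc)
    print(k,"rect",np.round(r[0],1),np.round(r[1],1),"ang %.1f"%r[2],"circ",np.round(e[0],1),round(e[1]*2,1))
    v=cv2.polylines(im[...,::-1].copy(),[h.astype(np.int32)],1,(0,255,0))[y0-4:y1+4,x0-4:x1+4]
    out.append(cv2.resize(v,(380,290),interpolation=0))
  P,g=tri(T,cs[0],S,cs[1]); print("   tri",P.round(1),round(g,1))
cv2.imwrite("pics/tr.png",cv2.resize(np.vstack([np.hstack(out[0::2]),np.hstack(out[1::2])]),(800,306)))
# bodies, top view: edges of cream
for k,(x0,y0,x1,y1) in {"oblongB":(306,190,336,226),"squareB":(354,216,386,246)}.items():
    v=cv2.resize(t[y0:y1,x0:x1],None,fx=12,fy=12,interpolation=cv2.INTER_CUBIC); cv2.imwrite(f"pics/{k}.png",v[...,::-1])
    g=cv2.cvtColor(t,cv2.COLOR_RGB2HSV)[y0:y1,x0:x1]
    m=(g[...,1]>60).astype(np.uint8); cn=max(cv2.findContours(m,0,2)[0],key=cv2.contourArea)[:,0]+[x0,y0]
    W=np.array([T.plane(p,46)[:2] for p in cn],np.float32); r=cv2.minAreaRect(W);print(k,np.round(r[0],1),np.round(r[1],1),r[2])
```

```text
oblong rect [458.9 -10.5] [95.5 67.2] ang 60.4 circ [459.4 -10.9] 110.3
oblong rect [473.2 -10.7] [97.5 85.5] ang 60.5 circ [473.5 -11.2] 128.2
   tri [461.8  -7.6   0.8] 7.1
square rect [653.3 -98.3] [76.2 78.5] ang 64.2 circ [653.9 -99.6] 104.0
square rect [667.1 -99.1] [79.5 91.7] ang 64.1 circ [666.  -98.3] 113.6
   tri [657.8 -96.4  -0. ] 6.4
small rect [358.4 264.5] [61.3 65.5] ang 44.9 circ [359.  265.6] 66.7
small rect [364.8 268.9] [74.  83.4] ang 51.3 circ [362.7 272.3] 104.2
   tri [360.6 268.    7.5] 7.1
large rect [599.9 131.5] [77.6 80.8] ang 32.0 circ [601.5 132.6] 83.4
large rect [615.8 131.7] [81.2 87. ] ang 49.3 circ [615.1 129.8] 99.7
   tri [ 6.052e+02  1.362e+02 -3.000e-01] 9.2
oblongB [ 433.3 -143.7] [69.4 46.3] 13.524199485778809
squareB [ 372.2 -274.3] [57.6 51. ] 80.40421295166016
```

View pics/tr.png

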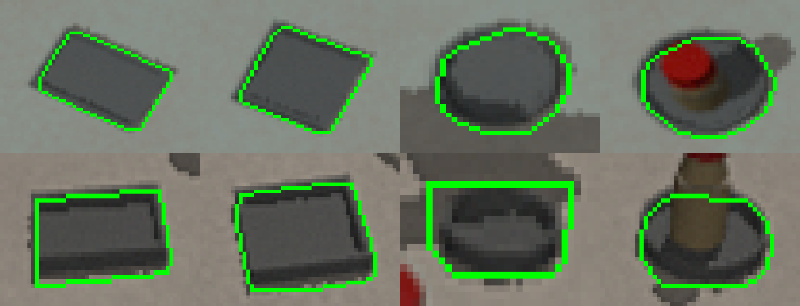

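View pics/oblongB.png

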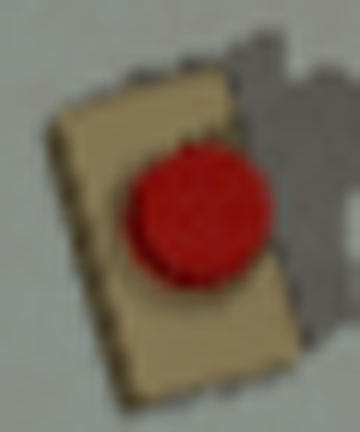

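View pics/squareB.png

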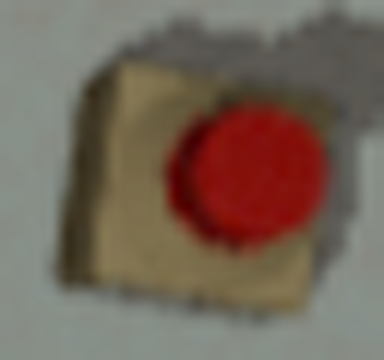

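Tray centres from the top view, with outlines matching the stated sizes to 1–2 mm for the rectangular trays:
- oblong (459,-10.5), long axis 60°
- square (653,-98), sides at -26°
- small (359,265)
- large (601,132)

The round ones and the heights I'll refine with the wrist camera on the way. Next is a helper that converts a target into tool-axis fractions.

```bash
cat >> h.py <<'E'
def go(x,y,z,yaw):
    """TCP target, tool down, jaw axis (tool y) at bearing yaw deg (mod 180 choose nearest)"""
    st=telemetry.read_state(); R0=R.from_euler("xyz",st["eef_rot"]).as_matrix(); p0=np.array(st["eef_pos"])
    best=None
    for k in(0,180):
        a=np.radians(yaw+k); xx=np.array([0,0,-1.]); yy=np.array([np.cos(a),np.sin(a),0]); R1=np.c_[xx,yy,np.cross(xx,yy)]
        rv=R.from_matrix(R0.T@R1).as_rotvec()
        if best is None or np.linalg.norm(rv)<np.linalg.norm(best): best=rv
    print("turn",(best/np.pi).round(4),"shift",(R0.T@(np.array([x,y,z])-p0)/300).round(4),"deg",np.degrees(best).round(1))
def st():
    s=telemetry.read_state(); R0=R.from_euler("xyz",s["eef_rot"]).as_matrix()
    print("t",round(s["clock"],2),"tcp",s["eef_pos"].round(1),"x",R0[:,0].round(3),"jaw",round(np.degrees(np.arctan2(R0[1,1],R0[0,1])),1),"j",s["joints"].round(2),"F",s["wrist_force"].round(1),"gap",round(s["finger_gap"],1)); return s
E
python3 - <<'E'
from h import *
s=st();R0=R.from_euler("xyz",s["eef_rot"]).as_matrix();p0=s["eef_pos"]
W=Cam("wrist"); print("cam in tool",(R0.T@(W.p-p0)).round(1),(R0.T@W.R).round(3))
for d in (-11,0,8,60,120): print(d,W.proj(p0+R0[:,0]*d).round(0))
go(480,220,240,-20)
E
```

```text
t 0.15 tcp [136.4 532.6 213. ] x [-0.    -0.001 -1.   ] jaw 75.6 j [ 1.25  0.3   1.52 -0.    1.32 -0.07] F [ 0.5 -0.9 -0.4] gap 93.8
cam in tool [-172.9   -1.   -78. ] [[ 0.001 -0.271  0.962]
 [ 1.     0.    -0.001]
 [-0.     0.962  0.271]]
-11 [253. 245.]
0 [253. 238.]
8 [253. 233.]
60 [253. 210.]
120 [252. 192.]
turn [-4.687e-01 -2.000e-04  2.000e-04] shift [-0.0893 -0.7254  1.3679] deg [-84.4  -0.    0. ]
```

Run:
```python
from h import *
go(350,270,240,75.6)
```

```text
turn [ 0.0002 -0.      0.0003] shift [-0.0893 -0.6714  0.9068] deg [ 0. -0.  0.]
```

```bash
python3 -m handwheel '[[0,0,0,-0.09,-0.17,0.23,1],[0,0,0,-0.09,-0.34,0.45,1],[0,0,0,-0.09,-0.51,0.68,1],[0,0,0,-0.09,-0.67,0.907,1],[0,0,0,-0.09,-0.67,0.907,1],[0,0,0,-0.09,-0.67,0.907,1],[0,0,0,-0.09,-0.67,0.907,1],[0,0,0,-0.09,-0.67,0.907,1]]'
python3 - <<'E'
from h import *
st();W=Cam("wrist");im=camera("wrist");cv2.imwrite("pics/w1.png",im[...,::-1])
print(W.p,W.proj([359,265,0]))
go(600,137,240,75.6)
E
```

```text
clock: 1.15
eef_pos: [349.8, 270.9, 240.1]
eef_rot: [-1.9, 1.57, -2.151]
wrist_force: [-0.0, -0.3, -0.5]
finger_gap: 94.1
t 1.15 tcp [349.8 270.9 240.1] x [-0.001 -0.001 -1.   ] jaw 75.6 j [ 0.58  0.04  1.77 -0.    1.34 -0.74] F [-0.  -0.3 -0.5] gap 94.1
[274.02758578 289.34214609 413.00412951] [250.14017561 178.97660556]
turn [ 0.0005 -0.0001  0.0003] shift [ 2.000e-04 -2.266e-01  9.193e-01] deg [ 0.1 -0.   0.1]
```

View pics/w1.png

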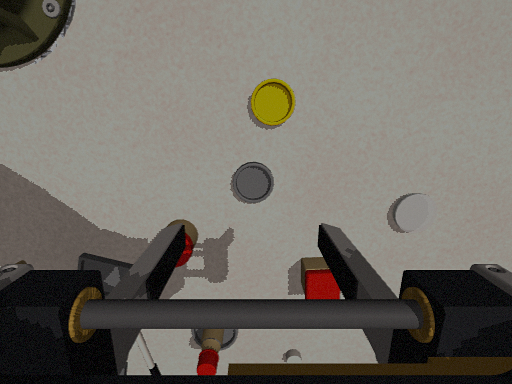

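Grey small tray clear at (252,182), yellow look-alike at (273,102). I'll move on over the small bottle; I'll fit the tray from this view and the next.

```bash
python3 -m handwheel '[[0,0,0,0,-0.05,0.2,1],[0,0,0,0,-0.1,0.4,1],[0,0,0,0,-0.15,0.6,1],[0,0,0,0,-0.2,0.8,1],[0,0,0,0,-0.227,0.92,1],[0,0,0,0,-0.227,0.92,1],[0,0,0,0,-0.227,0.92,1],[0,0,0,0,-0.227,0.92,1]]'
python3 - <<'E'
from h import *
import json
st();c=calibration("wrist");W=Cam("wrist");im=camera("wrist");cv2.imwrite("pics/w2.png",im[...,::-1])
print(W.p,W.proj([359,265,0]),W.proj([600,137,4]))
a=cv2.imread("pics/w1.png")[150:215,215:290]; b=im[130:260,190:320,::-1]
cv2.imwrite("pics/w12.png",np.hstack([cv2.resize(a,(400,400)),cv2.resize(b,(400,400))]))
E
```

```text
clock: 2.2
eef_pos: [599.4, 138.0, 240.4]
eef_rot: [-1.565, 1.57, -1.814]
wrist_force: [0.9, 0.1, -0.5]
finger_gap: 94.0
t 2.2 tcp [599.4 138.  240.4] x [-0.    -0.001 -1.   ] jaw 75.8 j [ 0.17  0.43  1.28 -0.    1.43 -1.16] F [ 0.9  0.1 -0.5] gap 94.0
[523.62506778 156.29060038 413.34898687] [303.00715614 -33.37637295] [251.75852624 173.19877195]
```

View pics/w2.png

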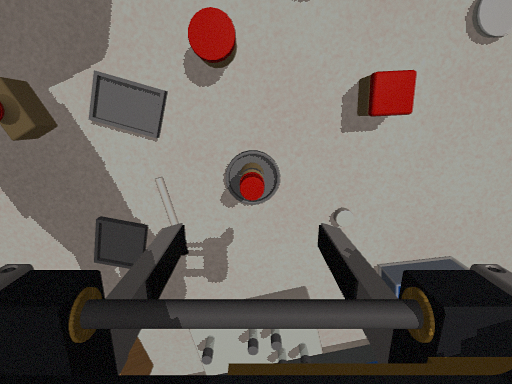

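View pics/w12.png

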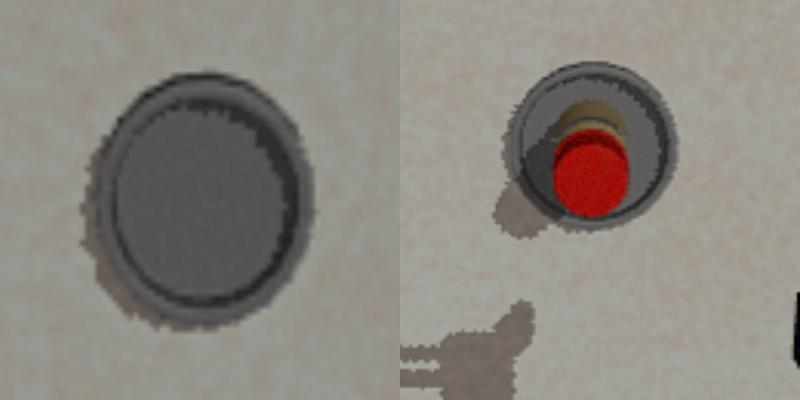

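Large round tray rim at (253,178), cap top at (252,188). Oblong tray is at (128,104), square tray at (121,241), jars at (212,35) and (393,92).

Run:
```python
from h import *
T=Cam("top");W=Cam("wrist")
W1=Cam("wrist"); W1.p=np.array([274.03,289.34,413.0])  # same attitude, first stop
print("small tray w1@14",W1.plane((253.5,183),14).round(1),"top@14",T.plane((171.5,238.6),14).round(1),"tri",[np.round(v,1) for v in tri(W1,(253.5,183),T,(171.5,238.6))])
print("large tray w2@14",W.plane((253.4,178.1),14).round(1),"top@14",T.plane((218.4,152.4),14).round(1),"tri",[np.round(v,1) for v in tri(W,(253.4,178.1),T,(218.4,152.4))])
print("cap small @96",W.plane((252.1,188.2),96).round(1))
im=cv2.imread("pics/w2.png")[...,::-1].copy()
bs=[b for b in blobs(red(im)) ];print(bs)
x0,y0,x1,y1=80,60,178,150
g=cv2.cvtColor(im,cv2.COLOR_RGB2HSV)[y0:y1,x0:x1]
m=((g[...,2]<92)&(g[...,1]<35)).astype(np.uint8);m=cv2.morphologyEx(m,2,np.ones((3,3)))
h=cv2.convexHull(max(cv2.findContours(m,0,2)[0],key=cv2.contourArea))[:,0]+[x0,y0]
P=np.array([W.plane(p,12)[:2] for p in h],np.float32);print("oblong tray",cv2.minAreaRect(P))
go(600.5,139.5,69+4,75.6)
```

```text
small tray w1@14 [363.6 269.4  14. ] top@14 [361.3 264.5  14. ] tri [array([363.7, 267.7,   4.8]), np.float64(4.6)]
large tray w2@14 [606.1 137.8  14. ] top@14 [601.9 135.   14. ] tri [array([609.5, 137.1, -10.6]), np.float64(3.4)]
cap small @96 [600.7 137.1  96. ]
[(array([211. ,  33.6]), [188, 7, 47, 53, 1959]), (array([392.7,  92.4]), [371, 70, 45, 46, 1814]), (array([251.5, 185.7]), [240, 172, 24, 29, 567])]
oblong tray ((434.7747802734375, -11.766624450683594), (65.83710479736328, 22.94349479675293), 75.76052856445312)
turn [0.0009 0.0001 0.0002] shift [0.5584 0.0065 0.0016] deg [0.2 0.  0. ]
```

The two cameras agree to 2–4 mm. The best small tray estimate is about (362,267) and the large one about (604.5,136.5). The cap is at (600.6,138). Descending now to grip it.

```bash
python3 -m handwheel '[[0,0,0,0.18,0.003,0.003,1],[0,0,0,0.36,0.003,0.003,1],[0,0,0,0.5,0.003,0.003,1],[0,0,0,0.558,0.003,0.003,1],[0,0,0,0.558,0.003,0.003,1],[0,0,0,0.558,0.003,0.003,1]]'
python3 - <<'E'
from h import *
st();im=camera("wrist");cv2.imwrite("pics/w3.png",im[...,::-1])
E
```

```text
clock: 3.0
eef_pos: [601.5, 138.7, 75.2]
eef_rot: [0.175, 1.568, -0.073]
wrist_force: [-0.2, -0.1, 0.2]
finger_gap: 94.3
t 3.0 tcp [601.5 138.7  75.2] x [ 0.003 -0.    -1.   ] jaw 75.8 j [ 0.17  0.58  1.45 -0.    1.1  -1.15] F [-0.2 -0.1  0.2] gap 94.3
```

View pics/w3.png

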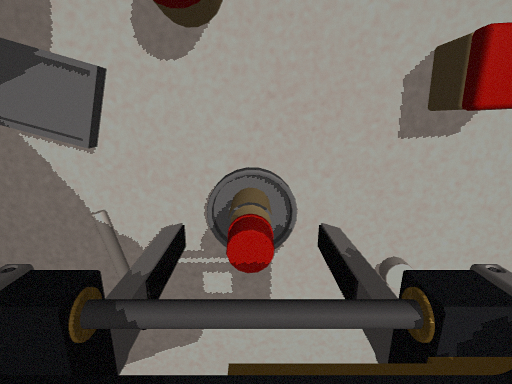

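Cap top at (250,250), centred between the fingers and in line with the TCP. Closing.

```bash
python3 -m handwheel '[[0,0,0,0,0,0,0.5],[0,0,0,0,0,0,0.25],[0,0,0,0,0,0,0.2],[0,0,0,0,0,0,0.2],[0,0,0,0,0,0,0.2],[0,0,0,0,0,0,0.2]]' 20
python3 -m handwheel '[[0,0,0,0,0,0,0.2],[0,0,0,0,0,0,0.2],[0,0,0,-0.03,0,0,0.2],[0,0,0,-0.07,0,0,0.2],[0,0,0,-0.1,0,0,0.2],[0,0,0,-0.1,0,0,0.2]]'
python3 - <<'E'
from h import *
st();im=camera("wrist");cv2.imwrite("pics/w4.png",im[...,::-1])
go(362,267,180,75.6)
E
```

```text
clock: 3.8
eef_pos: [601.5, 138.6, 75.1]
eef_rot: [0.172, 1.568, -0.077]
wrist_force: [0.7, -0.5, -0.0]
finger_gap: 37.6
clock: 4.55
eef_pos: [601.8, 138.7, 106.2]
eef_rot: [0.27, 1.566, 0.021]
wrist_force: [0.3, 0.2, -1.5]
finger_gap: 29.6
t 4.55 tcp [601.8 138.7 106.2] x [ 0.005  0.    -1.   ] jaw 75.8 j [ 0.17  0.55  1.43 -0.    1.16 -1.15] F [ 0.3  0.2 -1.5] gap 29.6
turn [ 0.0009  0.001  -0.0002] shift [-0.2512  0.2187 -0.8781] deg [ 0.2  0.2 -0. ]
```

View pics/w4.png

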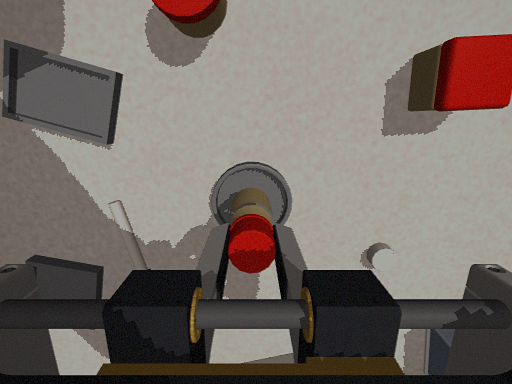

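Held at 29.6 mm. Lifting and carrying to the small tray.

```bash
python3 -m handwheel '[[0,0,0,-0.15,0,0,0.2],[0,0,0,-0.25,0.03,-0.13,0.2],[0,0,0,-0.25,0.07,-0.28,0.2],[0,0,0,-0.25,0.11,-0.44,0.2],[0,0,0,-0.25,0.15,-0.6,0.2],[0,0,0,-0.25,0.18,-0.74,0.2],[0,0,0,-0.25,0.21,-0.84,0.2],[0,0,0,-0.25,0.219,-0.878,0.2],[0,0.001,0,-0.25,0.219,-0.878,0.2],[0,0.001,0,-0.25,0.219,-0.878,0.2]]'
python3 - <<'E'
from h import *
st();im=camera("wrist");cv2.imwrite("pics/w5.png",im[...,::-1]);cv2.imwrite("pics/s5.png",camera("scene")[...,::-1])
go(362,267,100,75.6)
E
```

```text
clock: 5.85
eef_pos: [362.8, 266.7, 179.5]
eef_rot: [1.352, 1.57, 1.103]
wrist_force: [0.5, 0.4, -1.2]
finger_gap: 29.7
t 5.85 tcp [362.8 266.7 179.5] x [ 0.  0. -1.] jaw 75.7 j [ 0.55  0.11  1.83  0.    1.2  -0.77] F [ 0.5  0.4 -1.2] gap 29.7
turn [ 0.0006  0.     -0.0002] shift [ 0.2649  0.0005 -0.0027] deg [ 0.1  0.  -0. ]
```

View pics/w5.png

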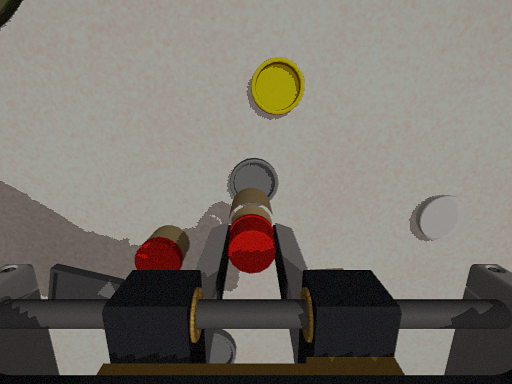

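View pics/s5.png

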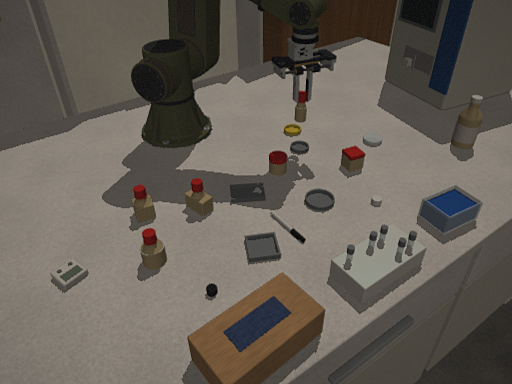

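Tray rim centre column is about 253.5, under the bottle axis at 252. I'll lower to just above the rim and check.

```bash
python3 -m handwheel '[[0,0,0,0.1,0,-0.003,0.2],[0,0,0,0.2,0,-0.003,0.2],[0,0,0,0.265,0,-0.003,0.2],[0,0,0,0.265,0,-0.003,0.2],[0,0,0,0.265,0,-0.003,0.2]]'
python3 - <<'E'
from h import *
st();im=camera("wrist");s=camera("scene")
T=Cam("top");t=camera("top");cv2.imwrite("pics/t6.png",t[...,::-1])
v=np.hstack([cv2.resize(im[130:290,170:340],(400,376)),cv2.resize(s[70:170,250:350],(390,376),interpolation=cv2.INTER_CUBIC)]);cv2.imwrite("pics/w6.png",v[...,::-1])
W=Cam("wrist")
for z in(21,25,29): print(z,W.proj([362,267,z]).round(1))
print("tray rim centre proj",W.proj([362,267,14]))
v=cv2.resize(t[125:175,195:245],(500,500),interpolation=0);cv2.imwrite("pics/t6c.png",v[...,::-1])
E
```

```text
clock: 6.58
eef_pos: [362.5, 266.9, 100.7]
eef_rot: [0.993, 1.569, 0.744]
wrist_force: [-0.9, -0.4, -1.6]
finger_gap: 29.4
t 6.58 tcp [362.5 266.9 100.7] x [ 0.001  0.001 -1.   ] jaw 75.7 j [ 0.55  0.22  1.91  0.    1.01 -0.77] F [-0.9 -0.4 -1.6] gap 29.4
21 [252.3 202.8]
25 [252.3 204. ]
29 [252.4 205.3]
tray rim centre proj [252.29433857 200.7062917 ]
```

View pics/w6.png

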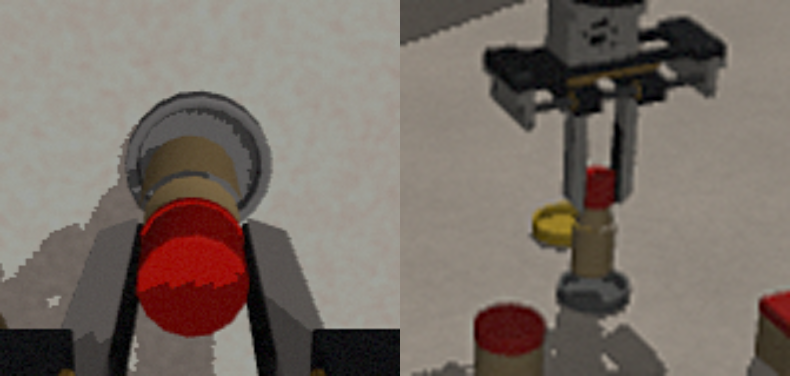

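View pics/t6c.png

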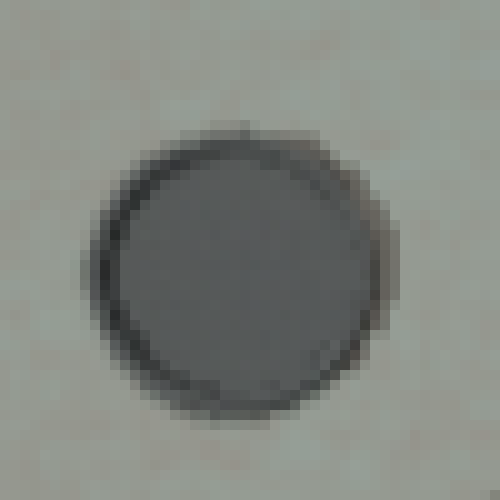

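The bottle is over the recess. The tray centre sits about 2.5 mm further along tool +y, so I'll correct that and set down.

```bash
python3 -m handwheel '[[0,0,0,0,0.007,0,0.2],[0,0,0,0.03,0.007,0,0.2],[0,0,0,0.06,0.007,0,0.2],[0,0,0,0.075,0.007,0,0.2],[0,0,0,0.082,0.007,0,0.2],[0,0,0,0.082,0.007,0,0.2],[0,0,0,0.082,0.007,0,0.2]]'
python3 - <<'E'
from h import *
st()
E
```

```text
clock: 7.6
eef_pos: [363.0, 269.2, 76.4]
eef_rot: [0.928, 1.569, 0.678]
wrist_force: [0.5, -1.1, -1.7]
finger_gap: 29.7
t 7.6 tcp [363.  269.2  76.4] x [ 0.002  0.001 -1.   ] jaw 75.7 j [ 0.56  0.26  1.93  0.    0.95 -0.76] F [ 0.5 -1.1 -1.7] gap 29.7
```

```bash
python3 -m handwheel '[[0,0,0,0.005,0,0,0.2],[0,0,0,0.005,0,0,0.2],[0,0,0,0.005,0,0,0.4],[0,0,0,0.005,0,0,0.6],[0,0,0,0.005,0,0,0.8],[0,0,0,0.005,0,0,0.8]]'
python3 - <<'E'
from h import *
st();im=camera("wrist");s=camera("scene")
v=np.hstack([cv2.resize(im[130:290,170:340],(400,376)),cv2.resize(s[70:170,250:350],(390,376),interpolation=cv2.INTER_CUBIC)]);cv2.imwrite("pics/w7.png",v[...,::-1])
E
```

```text
clock: 8.35
eef_pos: [363.0, 269.2, 74.9]
eef_rot: [0.927, 1.569, 0.677]
wrist_force: [0.2, 0.1, 0.2]
finger_gap: 64.4
t 8.35 tcp [363.  269.2  74.9] x [ 0.002  0.001 -1.   ] jaw 75.7 j [ 0.56  0.26  1.93  0.    0.95 -0.76] F [0.2 0.1 0.2] gap 64.4
```

View pics/w7.png

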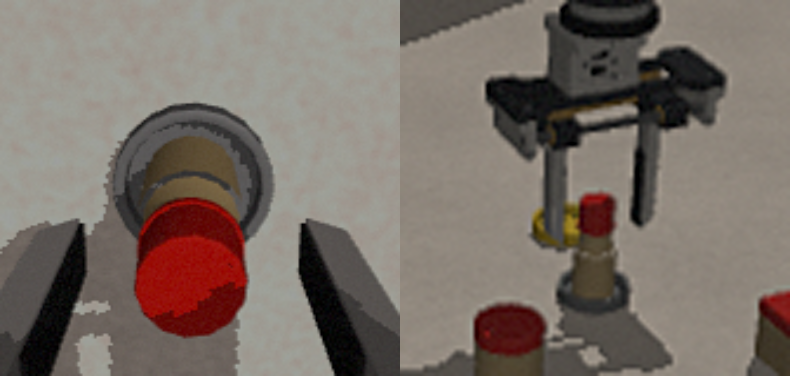

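Seated centrally: the tray spans 115–273 and the body sits at 190 of 194. Rising and heading for the large round bottle, with a stop for a look at the trays and bottles.

```bash
python3 -m handwheel '[[0,0,0,0,0,0,1],[0,0,0,-0.2,0,0,1],[0,0,0,-0.4,0,0,1],[0,0,0,-0.55,0,0,1]]'
python3 - <<'E'
from h import *
go(510,-5,260,75.6)
E
```

```text
clock: 8.95
eef_pos: [362.7, 269.0, 242.5]
eef_rot: [0.877, 1.567, 0.627]
wrist_force: [-0.7, -0.1, 0.3]
finger_gap: 93.9
turn [ 0.0006  0.0009 -0.001 ] shift [-0.059  -0.7636  0.7014] deg [ 0.1  0.2 -0.2]
```

```bash
python3 -m handwheel '[[0,0,0,-0.06,-0.15,0.14,1],[0,0,0,-0.06,-0.3,0.28,1],[0,0,0,-0.06,-0.45,0.42,1],[0,0,0,-0.06,-0.6,0.56,1],[0,0,0,-0.06,-0.76,0.7,1],[0,0.001,-0.001,-0.06,-0.764,0.701,1],[0,0.001,-0.001,-0.06,-0.764,0.701,1],[0,0.001,-0.001,-0.06,-0.764,0.701,1]]'
python3 - <<'E'
from h import *
st();W=Cam("wrist");im=camera("wrist");cv2.imwrite("pics/w8.png",im[...,::-1]);print(W.p,calibration("wrist")["attitude"])
E
```

```text
clock: 9.95
eef_pos: [509.5, -3.9, 260.5]
eef_rot: [2.339, 1.57, 2.091]
wrist_force: [-0.1, 0.2, -0.5]
finger_gap: 94.0
t 9.95 tcp [509.5  -3.9 260.5] x [-0.  0. -1.] jaw 75.8 j [-0.08  0.18  1.56  0.    1.4  -1.4 ] F [-0.1  0.2 -0.5] gap 94.0
[433.70961866  14.14195621 433.37480735] [2.86685478e+00 6.07564940e-04 1.32303011e+00]
```

View pics/w8.png

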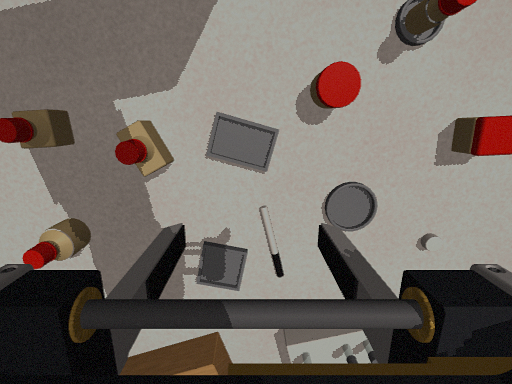

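This shows every tray and bottle: oblong tray (242,142), square tray (221,265), large round tray (350,206), small bottle in its tray (419,22). Fitting rims.

Run:
```python
from h import *
W=Cam("wrist");T=Cam("top");im=cv2.imread("pics/w8.png")[...,::-1].copy();t=cv2.imread("pics/t6.png")[...,::-1].copy()
k=4
for n,(x,y,w,h) in {"a":(198,105,90,75),"b":(190,230,70,66),"c":(315,175,70,60)}.items():
    cv2.imwrite(f"pics/w8{n}.png",cv2.resize(im[y:y+h,x:x+w],None,fx=8,fy=8,interpolation=cv2.INTER_CUBIC)[...,::-1])
```

```text
(no output)
```

View pics/w8a.png

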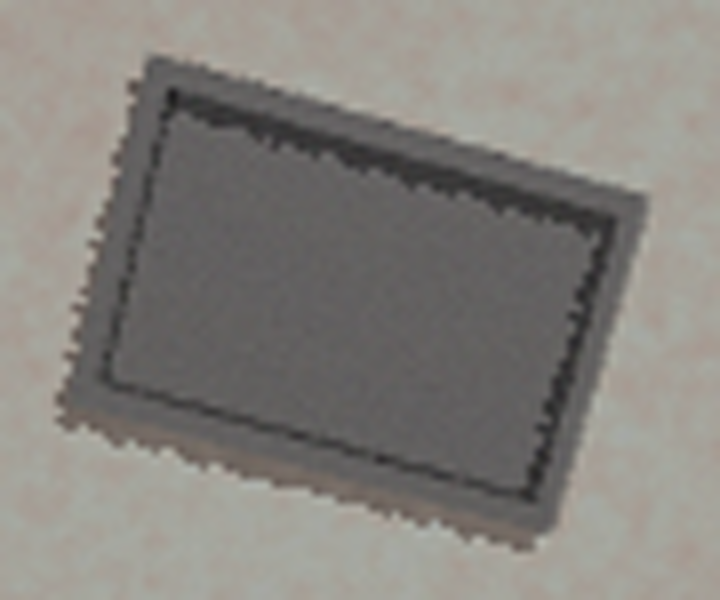

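View pics/w8b.png

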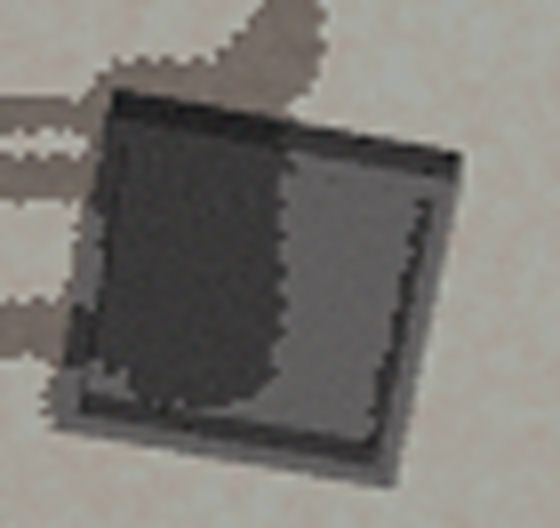

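View pics/w8c.png

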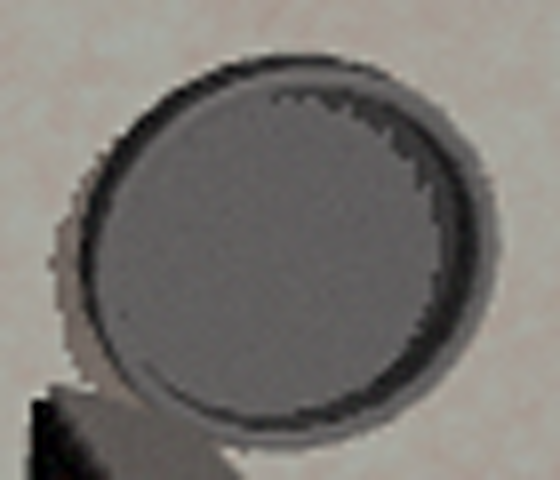

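Run:
```python
from h import *
W=Cam("wrist");T=Cam("top")
def q(o,pts,z): return np.array([W.plane((o[0]+x/8,o[1]+y/8),z)[:2] for x,y in pts])
for nm,p in (("in",[(172,90),(614,212),(535,497),(105,385)]),("out",[(150,58),(648,195),(553,530),(75,408)])):
    Q=q((198,105),p,14);print("oblong",nm,Q.mean(0).round(1),[round(float(np.linalg.norm(Q[i]-Q[i-1])),1) for i in range(4)],[round(float(np.degrees(np.arctan2(*(Q[i]-Q[i-1])[::-1])))%180,1) for i in range(4)])
Q=q((190,230),[(113,112),(462,170),(395,488),(57,428)],14);print("square out@14",Q.mean(0).round(1),[round(float(np.linalg.norm(Q[i]-Q[i-1])),1) for i in range(4)],[round(float(np.degrees(np.arctan2(*(Q[i]-Q[i-1])[::-1])))%90,1) for i in range(4)])
print("large",W.plane((352.2,207.6),14).round(1),W.plane((315+98/8,206),14)[:2]-W.plane((315+497/8,206),14)[:2])
print("small tray",W.plane((419.5,22.),10).round(1))
# fused two-view: same rim centre px in top view
for n,wp,tp in (("large",(352.2,207.6),(195+23.8,125+27.2)),):
    print(n,T.plane(tp,14).round(1),tri(W,wp,T,tp))
# oblong/square bottle caps
for b in blobs(red(cv2.imread("pics/w8.png")[...,::-1].copy())): print(b,W.plane(b[0],85).round(1))
cv2.imwrite("pics/w8d.png",cv2.resize(cv2.imread("pics/w8.png")[90:280,0:190],None,fx=4,fy=3.1)[:590,:800])
```

```text
oblong in [463.   -6.9] [55.8, 84.6, 55.4, 85.0] [150.8, 60.8, 151.2, 61.1]
oblong out [463.5  -7. ] [66.0, 95.0, 65.3, 94.7] [151.3, 60.9, 151.0, 61.4]
square out@14 [659.6 -95. ] [77.1, 74.2, 78.6, 75.2] [64.0, 65.4, 64.8, 64.3]
large [606.2 137.8  14. ] [-19.63715642 -77.69182297]
small tray [366.2 267.2  10. ]
large [602.5 133.8  14. ] (array([597.57263453, 131.73187227,  34.72736118]), np.float64(0.15060249850243704))
(array([444.3,   9. ]), [439, 0, 16, 15, 35]) [372.1 250.1  85. ]
(array([465.5,   1.9]), [457, 0, 19, 6, 80]) [370.9 273.1  85. ]
(array([338.6,  84. ]), [317, 61, 44, 47, 1528]) [420.  124.1  85. ]
(array([ 26.4, 128.5]), [16, 117, 16, 26, 58]) [ 376.1 -258.3   85. ]
(array([495.1, 135.8]), [476, 116, 36, 40, 1249]) [527.2 303.1  85. ]
(array([  6.9, 130.5]), [0, 118, 17, 25, 333]) [ 372.4 -282.9   85. ]
(array([130.2, 151.2]), [115, 139, 32, 26, 594]) [ 433.8 -144.    85. ]
(array([ 39.6, 254.3]), [23, 242, 34, 27, 587]) [ 537.9 -319.6   85. ]
```

View pics/w8d.png

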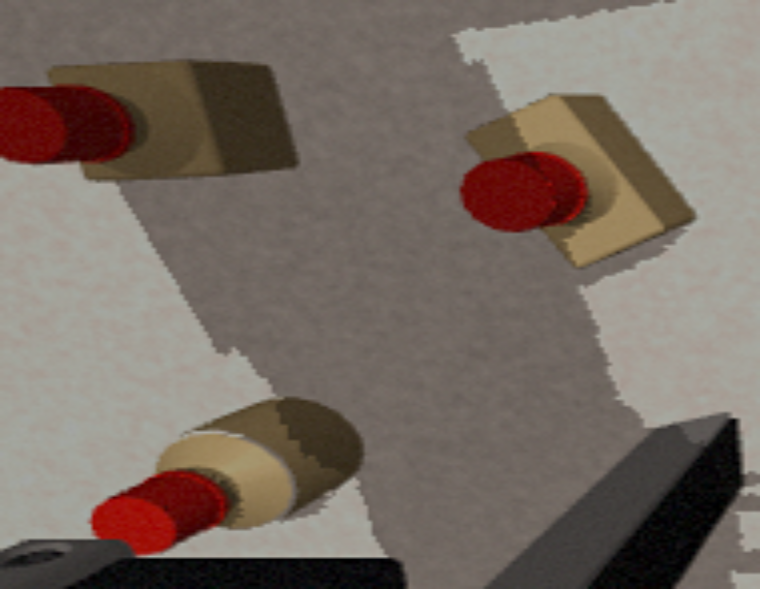

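Wrist fits:

| Tray | Centre (mm) | Orientation | Check |
|---|---|---|---|
| oblong | (463,-7) | 61° | rim sizes 95×66 and 85×56 match |
| square | (659,-95.5) | 64.6° | rim about 76 mm |
| large round | (606.2,137.8) | – | same point from two wrist positions at z=14, so the rim height holds |

The small-tray placement showed the wrist estimates are truer than the top camera, so I'll use these. Next is the large round bottle.

Run:
```python
from h import *
go(538.5,-322,170,75.6)
```

```text
turn [ 0.0011 -0.0001 -0.0001] shift [ 0.3015 -1.0042  0.3537] deg [ 0.2 -0.  -0. ]
```

```bash
python3 -m handwheel '[[0,0,0,0,-0.19,0.06,1],[0,0,0,0,-0.38,0.13,1],[0,0,0,0,-0.57,0.2,1],[0,0,0,0.1,-0.76,0.27,1],[0,0,0,0.2,-0.95,0.34,1],[0,0,0,0.3,-1,0.354,1],[0,0,0,0.3,-1,0.354,1],[0,0,0,0.3,-1,0.354,1],[0,0,0,0.3,-1,0.354,1]]'
cat > cap.py <<'E'
from h import *
import sys
st();W=Cam("wrist");im=camera("wrist");cv2.imwrite("pics/%s.png"%sys.argv[1],im[...,::-1])
v=cv2.resize(im[100:300,150:350],(600,600),interpolation=cv2.INTER_CUBIC);cv2.imwrite("pics/%sc.png"%sys.argv[1],v[...,::-1])
h=cv2.cvtColor(im,cv2.COLOR_RGB2HSV); m=red(im)
for b in blobs(m,200): print(b,"centroid@88",W.plane(b[0],88).round(1))
E
python3 cap.py w9
```

```text
clock: 11.12
eef_pos: [539.7, -319.8, 172.4]
eef_rot: [-0.259, 1.568, -0.506]
wrist_force: [-0.2, -0.3, 0.3]
finger_gap: 94.0
t 11.12 tcp [ 539.7 -319.8  172.4] x [ 0.002 -0.001 -1.   ] jaw 75.9 j [-0.59  0.5   1.33  0.    1.3  -1.92] F [-0.2 -0.3  0.3] gap 94.0
(array([251.4,   9.1]), [234, 0, 36, 28, 578]) centroid@88 [ 380.  -280.9   88. ]
(array([424.2,  35. ]), [394, 15, 52, 47, 1219]) centroid@88 [ 433.5 -145.5   88. ]
(array([248.4, 200.6]), [234, 183, 30, 36, 864]) centroid@88 [ 537.8 -323.5   88. ]
```

View pics/w9c.png

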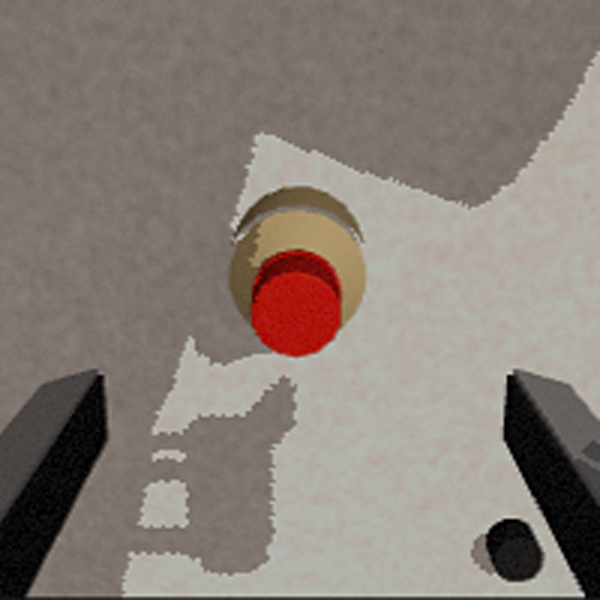

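Run:
```python
from h import *
W=Cam("wrist");P=W.plane((248.7,204),92);print(P)
go(P[0],P[1],70,75.6)
```

```text
[ 539.79701937 -323.88448502   92.        ]
turn [0.0016 0.0007 0.0002] shift [ 0.3405 -0.0124  0.0031] deg [0.3 0.1 0. ]
```

Cap top at (539.8,-323.9), against (538.7,-323) from triangulation, so they agree. Descending and gripping.

```bash
python3 -m handwheel '[[0,0,0,0,-0.012,0.002,1],[0,0,0,0.15,-0.012,0.002,1],[0,0,0,0.28,-0.012,0.002,1],[0,0,0,0.34,-0.012,0.002,0.5],[0,0,0,0.34,-0.012,0.002,0.5],[0,0,0,0.34,-0.012,0.002,0.3],[0,0,0,0.34,-0.012,0.002,0.2],[0,0,0,0.34,-0.012,0.002,0.2],[0,0,0,0.34,-0.012,0.002,0.2],[0,0,0,0.34,-0.012,0.002,0.2],[0,0,0,0.34,-0.012,0.002,0.2],[0,0,0,0.34,-0.012,0.002,0.2]]' 20
python3 -m handwheel '[[0,0,0,-0.05,0,0,0.2],[0,0,0,-0.15,0,0,0.2],[0,0,0,-0.3,0,0,0.2],[0,0,0,-0.35,0,0,0.2]]'
python3 - <<'E'
from h import *
st();go(606,137.8,178,75.6)
E
```

```text
clock: 12.68
eef_pos: [539.6, -323.7, 70.2]
eef_rot: [-0.247, 1.568, -0.493]
wrist_force: [0.1, 0.2, 1.0]
finger_gap: 29.8
clock: 13.18
eef_pos: [540.0, -324.0, 178.7]
eef_rot: [-0.321, 1.564, -0.567]
wrist_force: [-0.5, 0.5, -1.1]
finger_gap: 29.6
t 13.18 tcp [ 540.  -324.   178.7] x [ 0.006 -0.004 -1.   ] jaw 75.9 j [-0.6   0.5   1.32  0.    1.31 -1.92] F [-0.5  0.5 -1.1] gap 29.6
turn [0.0016 0.0021 0.0007] shift [-0.002   1.5465 -0.1622] deg [0.3 0.4 0.1]
```

```bash
python3 -m handwheel '[[0,0,0,0,0.15,-0.016,0.2],[0,0.001,0,0,0.3,-0.031,0.2],[0,0.002,0,0,0.45,-0.046,0.2],[0,0.002,0,0,0.6,-0.062,0.2],[0,0.002,0,0,0.75,-0.078,0.2],[0,0.002,0,0,0.85,-0.09,0.2],[0,0.002,0,0,0.85,-0.09,0.2]]'
python3 - <<'E'
from h import *
st();go(606,137.8,178,75.6)
E
```

```text
clock: 14.05
eef_pos: [576.0, -68.4, 177.4]
eef_rot: [-1.903, 1.569, -2.147]
wrist_force: [0.2, 0.1, -2.3]
finger_gap: 29.6
t 14.05 tcp [576.  -68.4 177.4] x [-0.001 -0.002 -1.   ] jaw 76.0 j [-0.18  0.4   1.48 -0.    1.27 -1.51] F [ 0.2  0.1 -2.3] gap 29.6
turn [ 0.0024 -0.0002  0.0007] shift [-0.0032  0.6912 -0.0687] deg [ 0.4 -0.   0.1]
```

```bash
python3 -m handwheel '[[0,0,0,0,0.15,-0.016,0.2],[0.002,0,0,0,0.3,-0.031,0.2],[0.002,0,0,0,0.45,-0.046,0.2],[0.002,0,0,0,0.6,-0.06,0.2],[0.002,0,0,0.05,0.69,-0.069,0.2],[0.002,0,0,0.15,0.691,-0.069,0.2],[0.002,0,0,0.25,0.691,-0.069,0.2],[0.002,0,0,0.27,0.691,-0.069,0.2],[0.002,0,0,0.27,0.691,-0.069,0.2]]'
python3 cap.py w10; python3 -c "
from h import *
cv2.imwrite('pics/s10.png',cv2.resize(camera('scene')[150:230,280:360],(600,600),interpolation=2)[...,::-1]);go(606,137.8,74.2,75.6)"
```

```text
clock: 15.18
eef_pos: [606.1, 137.0, 96.4]
eef_rot: [-1.882, 1.569, -2.133]
wrist_force: [-0.1, 0.5, -0.7]
finger_gap: 29.5
t 15.18 tcp [606.1 137.   96.4] x [-0.001 -0.002 -1.   ] jaw 75.6 j [ 0.16  0.57  1.42 -0.    1.15 -1.16] F [-0.1  0.5 -0.7] gap 29.5
(array([484.3,  64.3]), [452, 23, 60, 81, 4199]) centroid@88 [534.2 299.6  88. ]
(array([251.5, 246. ]), [227, 216, 48, 60, 2231]) centroid@88 [616.  133.4  88. ]
turn [0.0003 0.0003 0.0005] shift [ 0.0771  0.0013 -0.0019] deg [0.  0.1 0.1]
```

View pics/w10c.png

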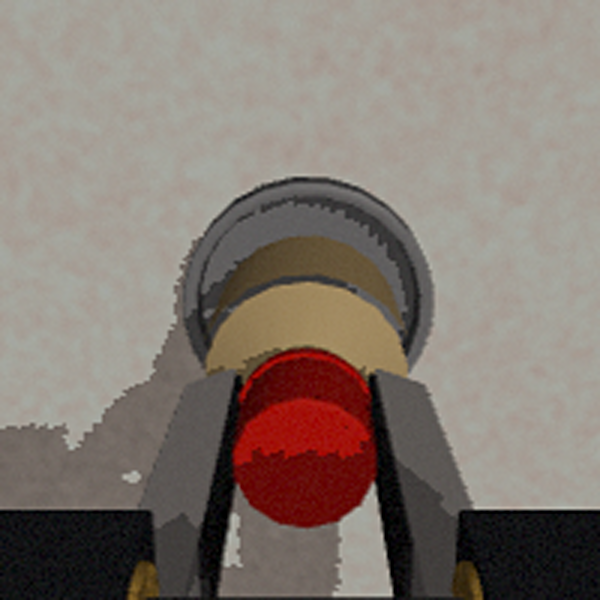

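View pics/s10.png

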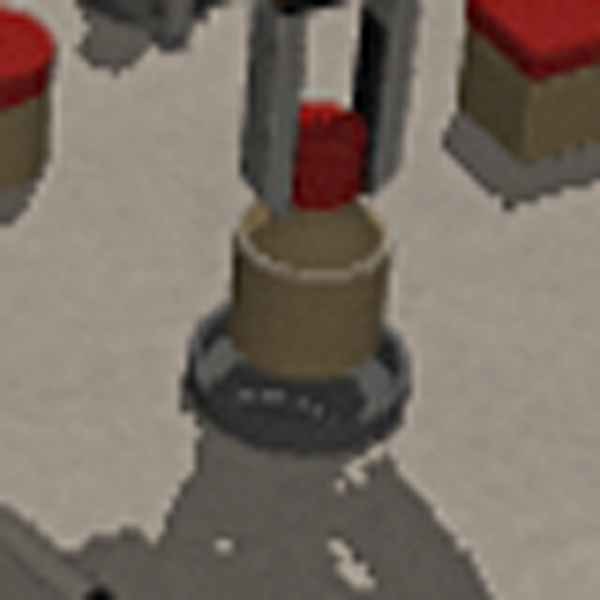

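Bottle centred over the tray: columns 306 vs 309 in the wrist crop, 308 vs 300 in the scene crop (~3 mm). Setting down.

```bash
python3 -m handwheel '[[0,0,0,0.03,0.003,0,0.2],[0,0,0,0.055,0.003,0,0.2],[0,0,0,0.068,0.003,0,0.2],[0,0,0,0.073,0.003,0,0.2],[0,0,0,0.073,0.003,0,0.2],[0,0,0,0.074,0.003,0,0.2],[0,0,0,0.074,0.003,0,0.2]]'
python3 -c "
from h import *
st()"
```

```text
clock: 16.15
eef_pos: [606.7, 138.2, 75.3]
eef_rot: [-0.859, 1.569, -1.11]
wrist_force: [1.3, 0.1, -1.2]
finger_gap: 29.5
t 16.15 tcp [606.7 138.2  75.3] x [ 0.001 -0.002 -1.   ] jaw 75.7 j [ 0.17  0.6   1.43 -0.    1.11 -1.15] F [ 1.3  0.1 -1.2] gap 29.5
```

```bash
python3 -m handwheel '[[0,0,0,0.004,0,0,0.2],[0,0,0,0.004,0,0,0.2],[0,0,0,0.004,0,0,0.4],[0,0,0,0.004,0,0,0.6],[0,0,0,0.004,0,0,0.8],[0,0,0,0.004,0,0,0.8],[0,0,0,-0.15,0,0,0.9],[0,0,0,-0.3,0,0,1],[0,0,0,-0.4,0,0,1]]'
python3 cap.py w11; python3 -c "
from h import *
go(372,-278,170,60)"
```

```text
clock: 17.27
eef_pos: [606.9, 138.4, 197.7]
eef_rot: [-0.155, 1.568, -0.406]
wrist_force: [0.6, -0.0, -0.4]
finger_gap: 92.7
t 17.27 tcp [606.9 138.4 197.7] x [ 0.003 -0.001 -1.   ] jaw 75.6 j [ 0.17  0.47  1.32 -0.    1.35 -1.15] F [ 0.6 -0.  -0.4] gap 92.7
(array([202.2,  18.8]), [175, 0, 55, 44, 2013]) centroid@88 [435.6 135.   88. ]
(array([411.6,  80.5]), [386, 54, 53, 54, 2434]) centroid@88 [534.8 313.7  88. ]
(array([251.7, 194.2]), [238, 178, 28, 33, 735]) centroid@88 [606.3 137.7  88. ]
turn [ 0.087   0.0022 -0.0007] shift [ 0.0995 -1.5404 -0.4185] deg [15.7  0.4 -0.1]
```

View pics/w11c.png

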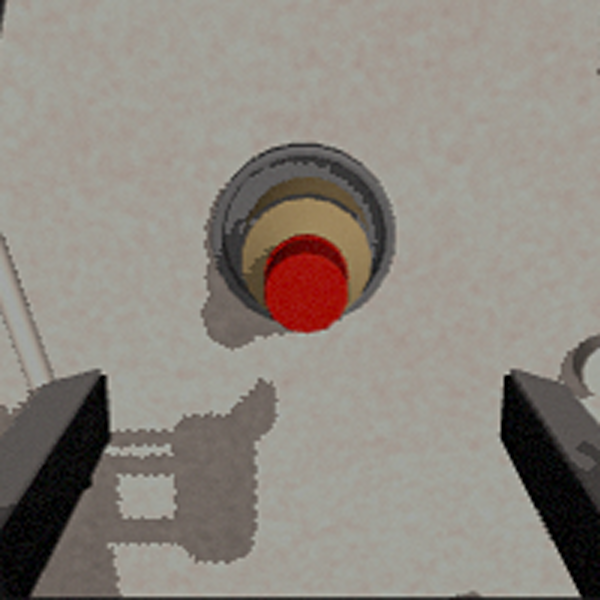

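Large round bottle is seated and centred. Next is the oblong bottle.

Run:
```python
from h import *
go(433,-144,175,60)
```

```text
turn [ 0.087   0.0022 -0.0007] shift [ 0.0841 -1.0573 -0.3321] deg [15.7  0.4 -0.1]
```

```bash
python3 -m handwheel '[[0,0,0,0,-0.19,-0.06,1],[0.02,0.001,0,0,-0.38,-0.12,1],[0.05,0.002,0,0,-0.57,-0.18,1],[0.087,0.002,0,0.03,-0.76,-0.24,1],[0.087,0.002,0,0.06,-0.95,-0.3,1],[0.087,0.002,0,0.084,-1,-0.332,1],[0.087,0.002,0,0.084,-1,-0.332,1],[0.087,0.002,0,0.084,-1,-0.332,1]]'
python3 cap.py w12
```

```text
clock: 18.32
eef_pos: [438.1, -126.5, 175.3]
eef_rot: [1.277, 1.568, 0.754]
wrist_force: [0.1, 0.3, 0.4]
finger_gap: 93.8
t 18.32 tcp [ 438.1 -126.5  175.3] x [ 0.002  0.002 -1.   ] jaw 60.1 j [-0.36  0.13  1.82  0.    1.19 -1.41] F [0.1 0.3 0.4] gap 93.8
(array([476.9,  43.9]), [448, 13, 59, 64, 2892]) centroid@88 [413.1 109.6  88. ]
(array([233.9, 204.1]), [219, 187, 31, 35, 862]) centroid@88 [ 432.3 -144.    88. ]
(array([ 89.6, 216.6]), [72, 199, 42, 36, 855]) centroid@88 [ 371.  -276.7   88. ]
```

View pics/w12.png

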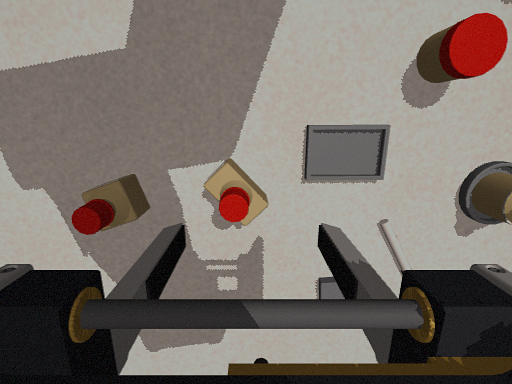

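View pics/w12c.png

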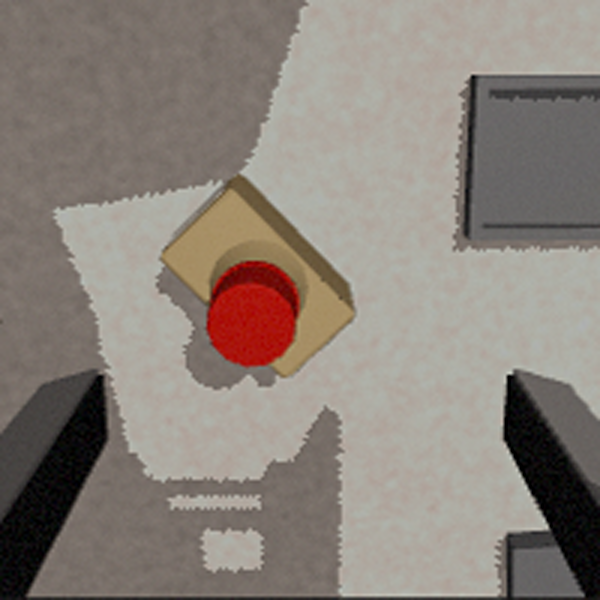

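Run:
```python
from h import *
W=Cam("wrist")
Q=np.array([W.plane((150+x/3,100+y/3),46)[:2] for x,y in [(233,180),(163,257),(290,376),(352,317)]])
print(Q.mean(0),[(round(float(np.linalg.norm(Q[i]-Q[i-1])),1),round(float(np.degrees(np.arctan2(*(Q[i]-Q[i-1])[::-1])))%180,1)) for i in range(4)])
P=W.plane((234,207.3),92);print(P); go(P[0],P[1],70,60)
# tray in this view: rim inner corners
Q=np.array([W.plane(p,14)[:2] for p in [(305,126),(389,126),(384,180),(304,180)]]);print("tray",Q.mean(0),[(round(float(np.linalg.norm(Q[i]-Q[i-1])),1),round(float(np.degrees(np.arctan2(*(Q[i]-Q[i-1])[::-1])))%180,1)) for i in range(4)])
```

```text
[ 434.46699625 -144.14716192] [(69.3, 10.2), (39.8, 107.1), (67.9, 14.8), (34.2, 105.5)]
[ 434.2563163  -144.63560877   92.        ]
turn [ 0.0004  0.0003 -0.0009] shift [ 0.351  -0.06    0.0187] deg [ 0.1  0.1 -0.2]
tray [462.7214477   -9.13879768] [(65.3, 152.0), (99.4, 60.1), (65.4, 152.5), (99.9, 60.1)]
```

Bottle long axis ≈15.5° (sides 69×40 at z=46 as stated), cap at (434.3,-144.6). Gripping it.

```bash
python3 -m handwheel '[[0,0,0,0,-0.06,0.018,1],[0,0,0,0.1,-0.06,0.018,1],[0,0,0,0.25,-0.06,0.018,1],[0,0,0,0.35,-0.06,0.018,0.5],[0,0,0,0.35,-0.06,0.018,0.5],[0,0,0,0.35,-0.06,0.018,0.3],[0,0,0,0.35,-0.06,0.018,0.2],[0,0,0,0.35,-0.06,0.018,0.2],[0,0,0,0.35,-0.06,0.018,0.2],[0,0,0,0.35,-0.06,0.018,0.2],[0,0,0,0.35,-0.06,0.018,0.2],[0,0,0,0.35,-0.06,0.018,0.2]]' 25
python3 -m handwheel '[[0,0,0,0,0,0,0.2],[0,0,0,-0.05,0,0,0.2],[0,0,0,-0.12,0,0,0.2],[0,0,0,-0.18,0,0,0.2],[0,0,0,-0.18,0,0,0.2]]'
python3 - <<'E'
from h import *
st();go(463,-7.5,125,105.5)
E
python3 cap.py w13
```

```text
clock: 19.88
eef_pos: [434.1, -144.6, 70.4]
eef_rot: [1.184, 1.568, 0.662]
wrist_force: [-0.3, 1.0, 3.0]
finger_gap: 29.6
clock: 20.5
eef_pos: [434.6, -144.9, 125.9]
eef_rot: [0.684, 1.566, 0.162]
wrist_force: [0.3, -0.7, -2.4]
finger_gap: 29.2
t 20.5 tcp [ 434.6 -144.9  125.9] x [ 0.005  0.001 -1.   ] jaw 60.1 j [-0.4   0.19  1.87  0.    1.07 -1.45] F [ 0.3 -0.7 -2.4] gap 29.2
turn [-0.2524  0.0015 -0.0004] shift [ 0.0037  0.4443 -0.1463] deg [-45.4   0.3  -0.1]
t 20.5 tcp [ 434.6 -144.9  125.9] x [ 0.005  0.001 -1.   ] jaw 60.1 j [-0.4   0.19  1.87  0.    1.07 -1.45] F [ 0.3 -0.7 -2.4] gap 29.2
(array([ 78.1, 228.9]), [54, 208, 53, 44, 1488]) centroid@88 [ 371.2 -274.5   88. ]
(array([251.3, 245. ]), [227, 216, 49, 59, 2298]) centroid@88 [ 455.3 -157.8   88. ]
```

View pics/w13c.png

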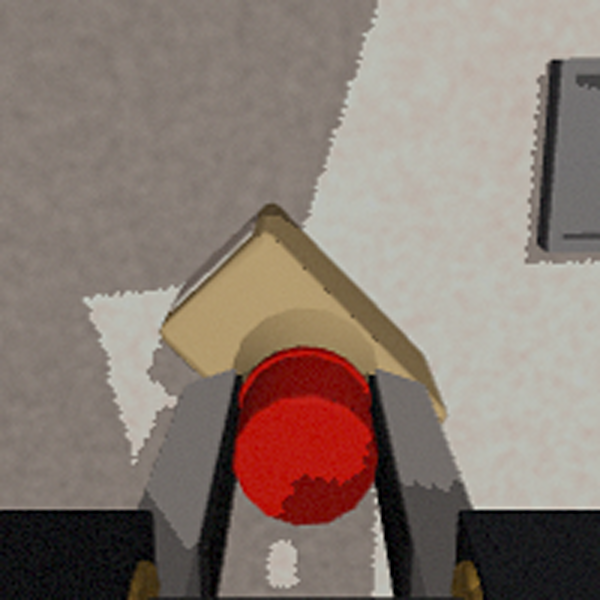

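```bash
python3 -m handwheel '[[-0.04,0,0,0,0.08,-0.026,0.2],[-0.08,0,0,0,0.16,-0.052,0.2],[-0.12,0,0,0,0.24,-0.08,0.2],[-0.16,0.001,0,0,0.32,-0.105,0.2],[-0.2,0.001,0,0,0.4,-0.13,0.2],[-0.24,0.001,0,0,0.444,-0.146,0.2],[-0.252,0.001,0,0,0.444,-0.146,0.2],[-0.252,0.001,0,0,0.444,-0.146,0.2],[-0.252,0.001,0,0,0.444,-0.146,0.2]]'
python3 cap.py w14;python3 -c "
from h import *
go(463,-7.5,96,105.5)"
```

```text
clock: 21.68
eef_pos: [462.4, -7.6, 124.7]
eef_rot: [1.581, 1.569, 1.849]
wrist_force: [0.6, 1.2, -1.4]
finger_gap: 29.3
t 21.68 tcp [462.4  -7.6 124.7] x [-0.001  0.002 -1.   ] jaw 105.4 j [-0.1   0.21  1.86  0.    1.08 -1.94] F [ 0.6  1.2 -1.4] gap 29.3
(array([411.7, 201.2]), [383, 172, 60, 60, 2842]) centroid@88 [413.7 110.6  88. ]
(array([251.3, 245. ]), [228, 215, 48, 60, 2230]) centroid@88 [484.6  -3.   88. ]
turn [-0.0007  0.0001 -0.0006] shift [ 0.0962 -0.0004  0.002 ] deg [-0.1  0.  -0.1]
```

View pics/w14c.png

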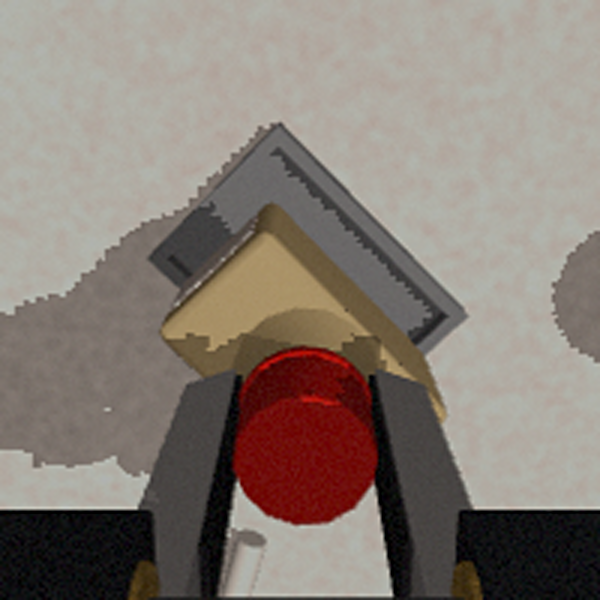

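Well aligned with the recess. Lower to just above the rim, check.

```bash
python3 -m handwheel '[[0,0,0,0.05,0,0.002,0.2],[0,0,0,0.1,0,0.002,0.2],[0,0,0,0.1,0,0.002,0.2],[0,0,0,0.1,0,0.002,0.2]]'
python3 cap.py w15;python3 -c "
from h import *
cv2.imwrite('pics/s15.png',cv2.resize(camera('scene')[145:225,210:290],(600,600),interpolation=2)[...,::-1])
go(463,-7.5,75,105.5)"
```

```text
clock: 22.22
eef_pos: [463.1, -7.4, 94.9]
eef_rot: [1.527, 1.569, 1.795]
wrist_force: [-1.1, -0.2, -2.3]
finger_gap: 29.5
t 22.23 tcp [463.1  -7.4  94.9] x [-0.     0.002 -1.   ] jaw 105.4 j [-0.1   0.25  1.88  0.    1.01 -1.94] F [-1.1 -0.2 -2.3] gap 29.5
(array([432.4, 210.5]), [399, 178, 69, 67, 3651]) centroid@88 [413.  107.3  88. ]
(array([251.3, 245. ]), [228, 216, 48, 59, 2238]) centroid@88 [471.4  -6.7  88. ]
turn [-0.0007  0.0003 -0.0005] shift [ 0.0673 -0.0002 -0.0009] deg [-0.1  0.  -0.1]
```

View pics/w15c.png

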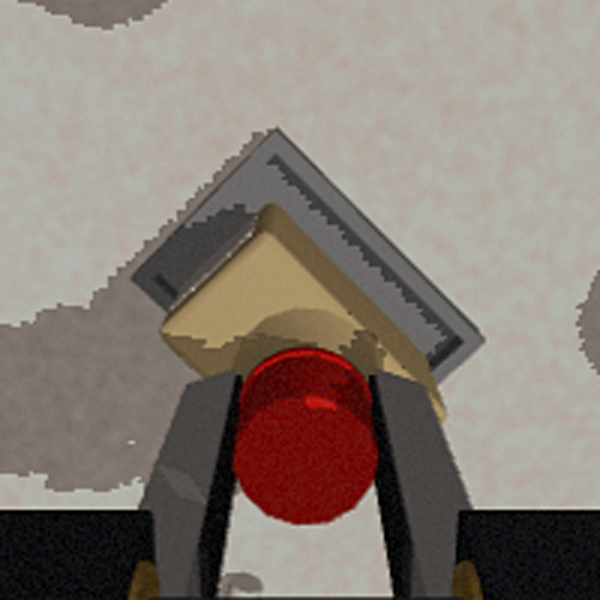

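View pics/s15.png

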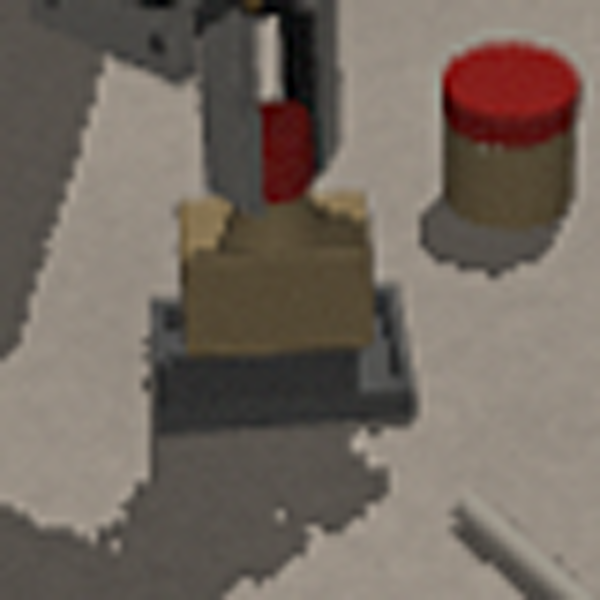

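Over the recess in both views (bottle 185–372 inside tray 152–412 in the scene crop). Setting down.

```bash
python3 -m handwheel '[[0,0,0,0.03,0,0,0.2],[0,0,0,0.05,0,0,0.2],[0,0,0,0.062,0,0,0.2],[0,0,0,0.067,0,0,0.2],[0,0,0,0.067,0,0,0.2],[0,0,0,0.069,0,0,0.2],[0,0,0,0.069,0,0,0.2]]'
python3 -c "
from h import *
st()"
```

```text
clock: 23.2
eef_pos: [463.6, -7.4, 75.4]
eef_rot: [0.614, 1.569, 0.882]
wrist_force: [-5.1, 0.8, 13.4]
finger_gap: 30.0
t 23.2 tcp [463.6  -7.4  75.4] x [ 0.001  0.002 -1.   ] jaw 105.4 j [-0.1   0.28  1.9   0.    0.96 -1.94] F [-5.1  0.8 13.4] gap 30.0
```

13 N contact with the underside at floor level (≈4–5 mm, well under the 14 mm wall), so it is on the floor. Releasing.

```bash
python3 -m handwheel '[[0,0,0,0,0,0,0.4],[0,0,0,0,0,0,0.6],[0,0,0,0,0,0,0.8],[0,0,0,0,0,0,0.8],[0,0,0,-0.15,0,0,0.9],[0,0,0,-0.3,0,0,1],[0,0,0,-0.4,0,0,1]]'
python3 cap.py w16; python3 -c "
from h import *
go(372,-277,175,60)"
```

```text
clock: 24.08
eef_pos: [463.7, -7.6, 197.4]
eef_rot: [0.171, 1.567, 0.439]
wrist_force: [0.2, 0.5, -1.1]
finger_gap: 92.3
t 24.07 tcp [463.7  -7.6 197.4] x [ 0.003  0.001 -1.   ] jaw 105.4 j [-0.1   0.12  1.78  0.    1.24 -1.94] F [ 0.2  0.5 -1.1] gap 92.3
(array([378.1, 183. ]), [355, 159, 47, 48, 1683]) centroid@88 [415.5 116.4  88. ]
(array([251.9, 194.2]), [238, 178, 28, 33, 732]) centroid@88 [462.7  -8.8  88. ]
(array([336. , 337.1]), [324, 329, 24, 18, 351]) centroid@88 [614.1 142.4  88. ]
turn [ 0.2521  0.0023 -0.0006] shift [ 0.0821 -0.7835 -0.5369] deg [45.4  0.4 -0.1]
```

View pics/w16c.png

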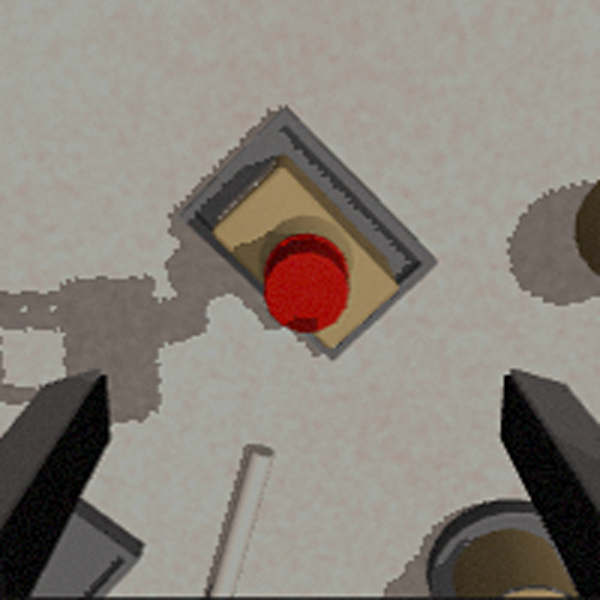

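Oblong bottle seated square in its tray. Last is the square bottle.

```bash
python3 -m handwheel '[[0.04,0.001,0,0,-0.13,-0.09,1],[0.08,0.002,0,0,-0.26,-0.18,1],[0.12,0.002,0,0,-0.4,-0.27,1],[0.15,0.002,0,0,-0.54,-0.36,1],[0.169,0.002,0,0.04,-0.67,-0.45,1],[0.169,0.002,0,0.08,-0.78,-0.535,1],[0.169,0.002,0,0.082,-0.783,-0.537,1],[0.169,0.002,0,0.082,-0.783,-0.537,1],[0.169,0.002,0,0.082,-0.783,-0.537,1]]'
python3 cap.py w17
```

```text
clock: 25.25
eef_pos: [372.5, -276.2, 175.4]
eef_rot: [0.702, 1.569, 0.44]
wrist_force: [-0.6, -0.6, -0.6]
finger_gap: 93.7
t 25.25 tcp [ 372.5 -276.2  175.4] x [ 0.002  0.001 -1.   ] jaw 75.0 j [-0.72  0.14  1.8   0.    1.19 -2.03] F [-0.6 -0.6 -0.6] gap 93.7
(array([249.7, 199.2]), [235, 182, 30, 35, 845]) centroid@88 [ 370.2 -278.4   88. ]
```

View pics/w17c.png

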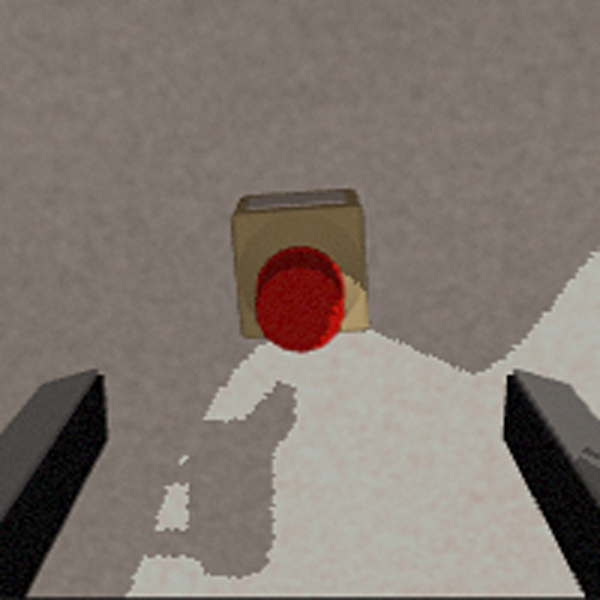

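Run:
```python
from h import *
W=Cam("wrist")
Q=np.array([W.plane((150+x/3,100+y/3),46)[:2] for x,y in [(234,214),(361,206),(369,328),(242,338)]])
print(Q.mean(0),[(round(float(np.linalg.norm(Q[i]-Q[i-1])),1),round(float(np.degrees(np.arctan2(*(Q[i]-Q[i-1])[::-1])))%90,1)) for i in range(4)])
P=W.plane((250.3,202.7),92);print(P); go(P[0],P[1],70,75)
```

```text
[ 372.80367181 -278.38980351] [(48.9, 77.4), (47.4, 78.7), (47.9, 79.8), (49.5, 79.8)]
[ 372.64641964 -278.42433487   92.        ]
turn [ 0.0002  0.0004 -0.0004] shift [ 0.3512 -0.0075  0.0021] deg [ 0.   0.1 -0.1]
```

Square bottle sides at ≈79.5° (48–49 mm measured), cap (372.6,-278.4). The tray is at 64.6°, so I need -15°. Gripping.

```bash
python3 -m handwheel '[[0,0,0,0.05,-0.007,0.001,1],[0,0,0,0.15,-0.007,0.001,1],[0,0,0,0.28,-0.007,0.001,1],[0,0,0,0.35,-0.007,0.001,0.5],[0,0,0,0.35,-0.007,0.001,0.5],[0,0,0,0.35,-0.007,0.001,0.3],[0,0,0,0.35,-0.007,0.001,0.2],[0,0,0,0.35,-0.007,0.001,0.2],[0,0,0,0.35,-0.007,0.001,0.2],[0,0,0,0.35,-0.007,0.001,0.2],[0,0,0,0.35,-0.007,0.001,0.2],[0,0,0,0.35,-0.007,0.001,0.2]]' 25
python3 -m handwheel '[[0,0,0,0,0,0,0.2],[0,0,0,-0.05,0,0,0.2],[0,0,0,-0.15,0,0,0.2],[0,0,0,-0.28,0,0,0.2],[0,0,0,-0.28,0,0,0.2]]'
python3 - <<'E'
from h import *
st();go(659,-95.5,150,60)
E
```

```text
clock: 26.8
eef_pos: [372.4, -278.2, 70.5]
eef_rot: [0.616, 1.569, 0.355]
wrist_force: [-0.4, 1.3, 2.5]
finger_gap: 29.6
clock: 27.42
eef_pos: [373.2, -279.1, 157.6]
eef_rot: [-0.208, 1.564, -0.469]
wrist_force: [0.5, 0.0, -2.6]
finger_gap: 29.7
t 27.43 tcp [ 373.2 -279.1  157.6] x [ 0.006 -0.003 -1.   ] jaw 75.0 j [-0.72  0.17  1.82  0.    1.15 -2.03] F [ 0.5  0.  -2.6] gap 29.7
turn [0.0835 0.0021 0.0002] shift [0.0291 0.8373 0.7621] deg [15.   0.4  0. ]
```

```bash
python3 -m handwheel '[[0,0,0,0,0.1,0.09,0.2],[0.02,0.001,0,0,0.22,0.2,0.2],[0.04,0.002,0,0,0.34,0.31,0.2],[0.06,0.002,0,0,0.46,0.42,0.2],[0.083,0.002,0,0,0.58,0.53,0.2],[0.083,0.002,0,0,0.7,0.64,0.2],[0.083,0.002,0,0.03,0.8,0.73,0.2],[0.083,0.002,0,0.03,0.837,0.762,0.2],[0.083,0.002,0,0.03,0.837,0.762,0.2],[0.083,0.002,0,0.03,0.837,0.762,0.2],[0.083,0.002,0,0.03,0.837,0.762,0.2]]'
python3 cap.py w18;python3 -c "
from h import *
go(659,-95.5,96,60)"
```

```text
clock: 28.8
eef_pos: [658.4, -96.1, 149.9]
eef_rot: [-1.165, 1.57, -1.688]
wrist_force: [0.5, -0.4, -2.5]
finger_gap: 29.3
t 28.8 tcp [658.4 -96.1 149.9] x [-0.    -0.001 -1.   ] jaw 60.1 j [-0.2   0.61  1.22 -0.    1.31 -1.25] F [ 0.5 -0.4 -2.5] gap 29.3
(array([496.3,   8.8]), [480, 0, 32, 21, 570]) centroid@88 [613.2 139.7  88. ]
(array([251.3, 244.9]), [227, 215, 49, 60, 2283]) centroid@88 [ 689.  -114.8   88. ]
turn [0.0003 0.0001 0.0001] shift [0.1799 0.0026 0.0003] deg [0.1 0.  0. ]
```

View pics/w18c.png

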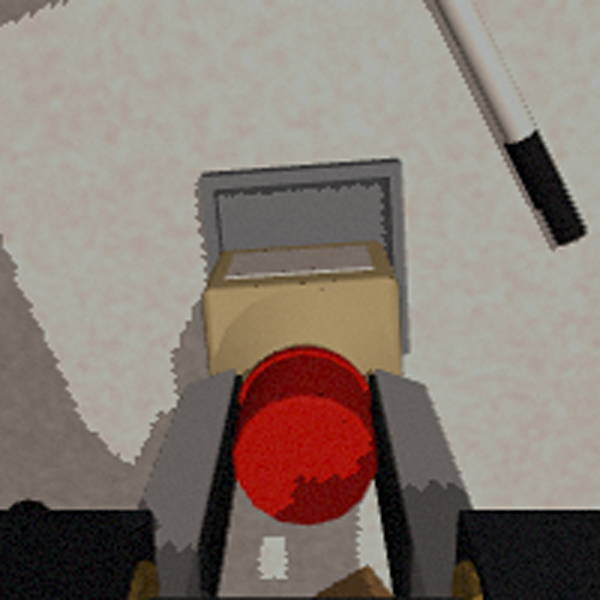

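```bash
python3 -c "
from h import *
W=Cam('wrist');s=telemetry.read_state();R0=R.from_euler('xyz',s['eef_rot']).as_matrix()
for v in (168,172,176):
  P=W.plane((250.7,100+v/3),14);print(P+38*R0[:,2])
"
python3 -m handwheel '[[0,0,0,0.08,0.002,0,0.2],[0,0,0,0.16,0.002,0,0.2],[0,0,0,0.18,0.002,0,0.2],[0,0,0,0.18,0.002,0,0.2],[0,0,0,0.18,0.002,0,0.2]]'
python3 cap.py w19;python3 -c "
from h import *
cv2.imwrite('pics/s19.png',cv2.resize(camera('scene')[195:275,220:300],(600,600),interpolation=2)[...,::-1])
go(659,-95.5,74.5,60)"
```

```text
[657.86292834 -97.67472957  14.01422295]
[659.16102382 -98.42354497  14.01422295]
[660.46255904 -99.17434461  14.01422295]
clock: 29.48
eef_pos: [659.3, -95.8, 97.2]
eef_rot: [0.052, 1.569, -0.471]
wrist_force: [0.3, 0.1, -1.5]
finger_gap: 29.3
t 29.48 tcp [659.3 -95.8  97.2] x [ 0.002 -0.001 -1.   ] jaw 60.1 j [-0.2   0.66  1.27 -0.    1.21 -1.25] F [ 0.3  0.1 -1.5] gap 29.3
(array([251.3, 245. ]), [227, 215, 49, 60, 2279]) centroid@88 [ 667.9 -101.7   88. ]
turn [0.0003 0.0006 0.    ] shift [ 0.0748  0.0003 -0.0011] deg [0.1 0.1 0. ]
```

View pics/w19c.png

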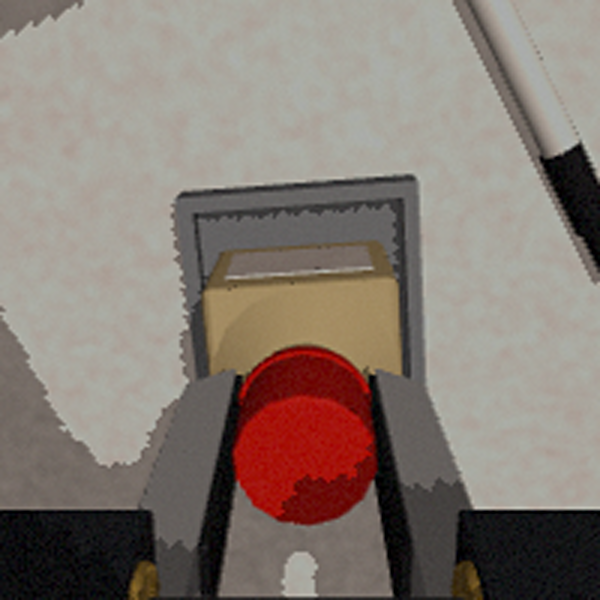

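View pics/s19.png

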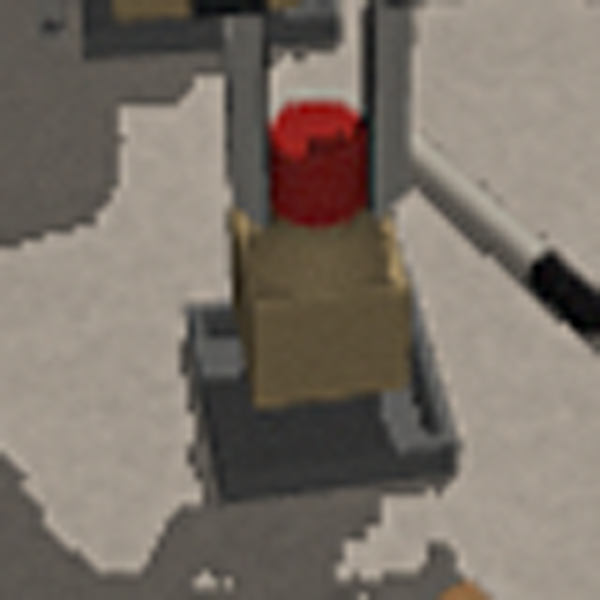

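Aligned with the recess and centred to about 1–2 mm. Setting down with a 1 mm nudge.

```bash
python3 -m handwheel '[[0,0,0,0.03,-0.002,0.001,0.2],[0,0,0,0.055,-0.002,0.001,0.2],[0,0,0,0.067,-0.002,0.001,0.2],[0,0,0,0.073,-0.002,0.001,0.2],[0,0,0,0.073,-0.002,0.001,0.2],[0,0,0,0.075,-0.002,0.001,0.2],[0,0,0,0.075,-0.002,0.001,0.2]]'
python3 -c "
from h import *
st()"
```

```text
clock: 30.45
eef_pos: [659.5, -96.4, 75.5]
eef_rot: [0.133, 1.568, -0.39]
wrist_force: [-3.5, 1.1, 7.8]
finger_gap: 29.7
t 30.45 tcp [659.5 -96.4  75.5] x [ 0.003 -0.001 -1.   ] jaw 60.1 j [-0.2   0.68  1.29 -0.    1.17 -1.25] F [-3.5  1.1  7.8] gap 29.7
```

Contact at floor height (TCP 75.5 ⇒ underside ≈4–5 mm). Release and retreat.

```bash
python3 -m handwheel '[[0,0,0,0,0,0,0.4],[0,0,0,0,0,0,0.6],[0,0,0,0,0,0,0.8],[0,0,0,0,0,0,0.8],[0,0,0,-0.15,0,0,0.9],[0,0,0,-0.3,0,0,1],[0,0,0,-0.45,0,0,1]]'
python3 cap.py w20; python3 -c "
from h import *
go(480,0,300,60)"
```

```text
clock: 31.32
eef_pos: [659.0, -96.2, 211.9]
eef_rot: [0.142, 1.568, -0.38]
wrist_force: [-0.2, -0.5, 0.3]
finger_gap: 92.5
t 31.32 tcp [659.  -96.2 211.9] x [ 0.003 -0.001 -1.   ] jaw 60.1 j [-0.2   0.57  1.15 -0.    1.42 -1.25] F [-0.2 -0.5  0.3] gap 92.5
(array([442.1,  24.8]), [427, 8, 31, 35, 848]) centroid@88 [607.3 142.9  88. ]
(array([251.4, 191.2]), [238, 176, 28, 31, 682]) centroid@88 [658.9 -97.   88. ]
turn [ 0.0003  0.0035 -0.001 ] shift [-0.2778 -0.0207 -0.6792] deg [ 0.1  0.6 -0.2]
```

View pics/w20c.png

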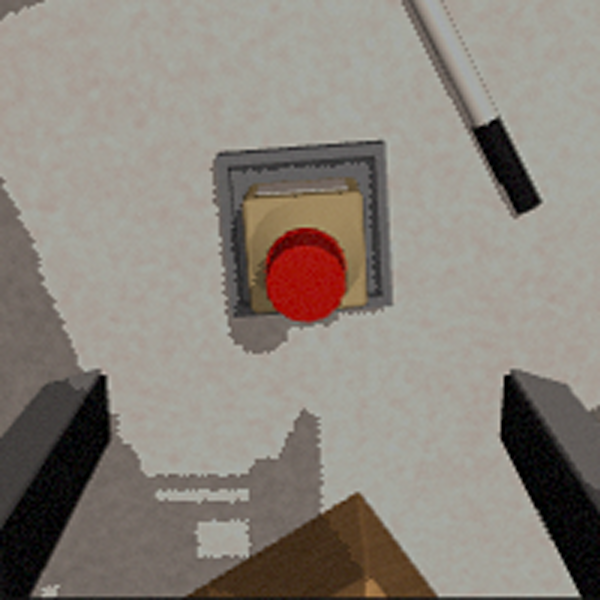

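Square bottle seated. I'll back up and check the whole scene, especially the small bottle.

```bash
python3 -m handwheel '[[0,0,0,-0.1,0,0,1],[0,0,0,-0.2,0,-0.12,1],[0,0,0,-0.27,0,-0.3,1],[0,0,0,-0.27,-0.01,-0.45,1],[0,0,0,-0.27,-0.02,-0.6,1],[0,0.003,0,-0.27,-0.02,-0.68,1],[0,0.003,0,-0.27,-0.02,-0.68,1],[0,0.003,0,-0.27,-0.02,-0.68,1]]'
python3 -c "
from h import *
st();W=Cam('wrist');im=camera('wrist');s=camera('scene');t=camera('top')
for n,i in (('w21',im),('s21',s),('t21',t)): cv2.imwrite('pics/%s.png'%n,i[...,::-1])
T=Cam('top');S=Cam('scene');bs=blobs(red(s));
for c,_ in blobs(red(t)):
  for c2,_ in bs:
    P,g=tri(T,c,S,c2)
    if g<5 and 30<P[2]<100: print(P.round(1),round(g,1))
a=s[130:265,230:350];b=t[110:260,130:330]
cv2.imwrite('pics/fin.png',np.hstack([cv2.resize(a,(400,450),interpolation=2),cv2.resize(b,(400,450),interpolation=2)])[...,::-1])
"
```

```text
clock: 32.38
eef_pos: [480.6, -0.0, 297.6]
eef_rot: [1.005, 1.567, 0.482]
wrist_force: [-0.0, -1.2, -0.4]
finger_gap: 93.9
t 32.38 tcp [480.6  -0.  297.6] x [ 0.003  0.002 -1.   ] jaw 60.1 j [-0.08  0.09  1.58  0.    1.47 -1.13] F [-0.  -1.2 -0.4] gap 93.9
[663.1 -97.8  85.9] 0.1
[606.8 139.8  81.6] 1.5
[536.1 335.2  47.5] 3.5
[418.7 135.2  47.7] 1.7
[361.4 270.4  81.6] 1.4
```

View pics/fin.png

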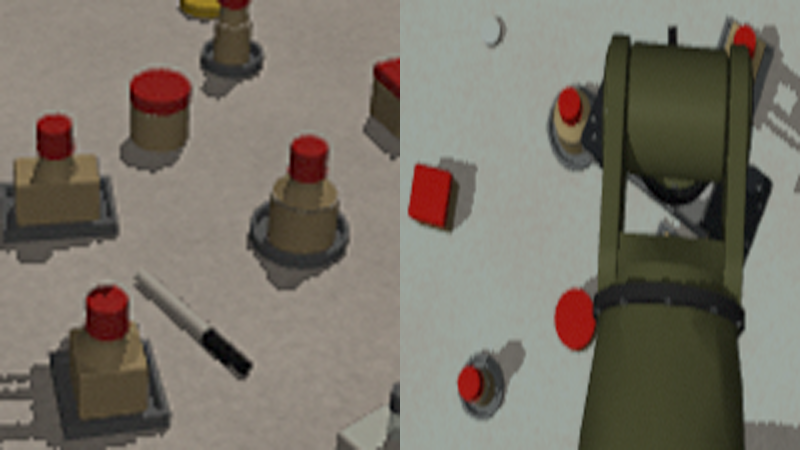

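View pics/w21.png

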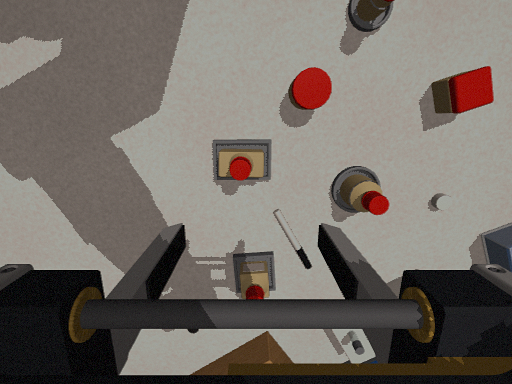

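All four bottles stand in their trays. Small and large caps triangulate at z=81.6 (floor height 82 expected). The jars are at (536,335) and (418.7,135.2), within 1 mm of before. Handing in.

```bash
python3 -c "
from cell import order
print(order.sign_off())"
```

```text
the job is handed in; nothing more can be done
None
```

The four bottles stand upright in their matching trays, and I handed the job in at about 32 s with the gripper open and clear. I moved the small round bottle first (out of the large tray into the grey small one), then large round, oblong and square, each gripped by its cap. The hand-in gives no verdict, so this rests on my own checks.

**Seating:** Every bottle looked centred to within about 3 mm in the close views after release. The small and large round caps triangulated at 81.6 mm high, against 82 mm expected on the tray floor. For the oblong and square bottles, contact came at floor height: 13 N and 8 N, well below the wall tops.

**Left alone:** Both jars came out within 1 mm of where they first measured. The yellow tray was not approached.

**Disagreements:**
- **Tray positions:** the top camera put the trays 3–5 mm away from where the wrist camera did. I used the wrist values, which the first placing bore out.
- **Square cap:** it triangulated at 85.9 mm at the end, probably because the arm partly hid it from the top camera. The wrist view showed it seated.
- **Oblong cap:** it had no final triangulation, since the arm may have been in the way. The scene and wrist views showed it flat in its tray.

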